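# Load the filter slide and hold it at its click-stop

### The job

Take the framed glass filter off its sloped rest, stand it upright on its thin edge, centred in the slot of the slide carriage, and let go of it. Then take the carriage by its black knob and slide it along the rail until you feel its ball click into the notch of the brass strip, and finish there while still holding the knob, with the filter standing in the slot. Leave the bottle, the jar and the slide box where they are.

Things in the scene. Friction and masses are not known exactly. Their poses are not given: they have to be found in the camera images.
- filter: Framed filter plate, 8 mm thick, 56 wide, 68 high, black frame, clear glass, 80 g. Origin at its centre; x through the thickness, y along the width, z along the height (up when it stands). Starts lying on the sloped rest, tipped 60 degrees back from upright, z end up the slope. Its two long edges (56 mm apart) overhang the slab by 11 mm a side, free to grip. A 60 degree turn about y stands it up.
- rest: Sloped rest, fixed: aluminium slab 78 x 34 x 6 mm rising 30 degrees towards +x of the rest, 5 mm lip at its low end, on a base plate 110 x 60 x 8 mm; its top is 75 mm above the table. Origin at the centre of the base's underside, z up. The filter's centre starts 6 mm towards -x and 57 mm above this origin, its y along the rest's y.
- slot (a point): Middle of the slot's floor on the carriage, 38 mm above the table. x across the rail and through the gap, y along rail and slot, z up. A channel between two black lips 40 mm long, 24 high, 12 apart, mouth flared to 18, ends open. The filter stands in it with thickness along x and width along y, centre 34 mm above this point. A stiff slide (1.2 N) keeps the carriage put.
- handle (a point): Grip point of the carriage's knob: upright black cylinder, 18 mm in diameter, from 52 to 96 mm above the table, this point at 83 mm on its axis. Same axes as the slot; the slot's middle is 100 mm from it towards +y.
- carriage (a joint): Travel of the carriage along the rail in m, 0 to 0.17, growing towards +y of the rail (from the knob towards the slot). It starts below 0.03.
- ball (a point): Point on the carriage: the spot of its spring ball (8 mm radius, on the +x side of the carriage, half-way along it) when the ball sits in the notch. y = along the rail, towards which the carriage slides.
- notch (a point): A 12 mm gap, the only one, in the raised brass strip along the +x side of the rail. The carriage is at the click-stop when ball lies on this point (along y). The ball drops 2.7 mm into it, draws the carriage in from about 4 mm either side, then resists with about 8 to 10 N along the rail both ways. Between 70 and 140 mm of sliding from the start.
- bottle: Bystander: small brown glass bottle with a black cap, 42 mm in diameter, 95 mm high; origin at the centre of its base.
- canister: Bystander: grey jar with a black lid, 46 mm in diameter, 65 mm high; origin at the centre of its base.
- slidebox: Bystander: flat grey box with a white lid, 66 x 86 x 34 mm; origin at the centre of its base.
Things that resemble listed ones, but are neither listed nor needed, are in the scene too. Of the things that look like the filter, the larger one is meant.

How it is judged:
On the way, in this order (a step that is already met when the one before it is completed fails the run):
1. the filter stands upright on its edge in the slot, let go, while the carriage is still short of the notch (x of filter in the frame of slot between -0.008 and 0.008 m and y of filter in the frame of slot between -0.012 and 0.012 m and z of filter in the frame of slot between 0.025 and 0.04 m and angle between filter's own x axis and vertical between 1.32 and 1.82 rad and angle between the x axis of filter and the x axis of slot, either way round below 0.25 rad and contact force between the fingers and filter below 0.05 N and y of ball in the frame of notch below -0.02 m), for 0.3 s.
2. the carriage sits with its ball in the notch, held by the knob (y of ball in the frame of notch between -0.0025 and 0.0025 m and contact force between the fingers and carriage above 1 N and distance between the grasp point and handle below 0.035 m), for 0.2 s.
At the end, for the whole second after the job is handed in: Carriage at rest, ball within 2.5 mm of the notch along the rail; fingers press its knob with over 1 N; filter untouched and standing in the slot: within 12 mm of the middle along it, 8 mm across, centre 25-40 mm above its floor, within 0.25 rad of upright and square (all of step 2 and x of filter in the frame of slot between -0.008 and 0.008 m and y of filter in the frame of slot between -0.012 and 0.012 m and z of filter in the frame of slot between 0.025 and 0.04 m and angle between filter's own x axis and vertical between 1.32 and 1.82 rad and angle between the x axis of filter and the x axis of slot, either way round below 0.25 rad and contact force between the fingers and filter below 0.05 N and velocity of joint carriage between -0.01 and 0.01 m/s); the arm keeps its last pose, push and grip.
It fails at once if the bottle is moved more than 20 mm (distance of bottle from where it was at the start of the episode above 0.02 m).
It fails at once if the jar is moved more than 20 mm (distance of canister from where it was at the start of the episode above 0.02 m).
It fails at once if the slide box is moved more than 20 mm (distance of slidebox from where it was at the start of the episode above 0.02 m).
It also fails if it takes over 64 s, if anything falls off the work surface, if the arm or the gripper's body presses on something with over 40 N, if the wrist force passes 120 N, or if a joint passes its speed limit or range.

### The arm

A 7-joint arm with a two-finger parallel gripper is mounted at the origin on the work surface. World frame = base frame: x ahead of the robot, y to its left, z up, the work surface at z = 0. Lengths are in m, angles in rad, forces in N, time in s.
With the tool pointing down it reaches from about 0.425 to 0.925 m from the base axis. Payload 6.8 kg.
Tool frame: the origin (TCP) lies on the front face of the gripper's body, between the roots of the fingers; the fingertips stand 73 mm ahead of it and the grasp point (between the pads) lies 54 mm ahead of it (tcp_to_tips is the distance from the TCP to the fingertips, in m); z points along the fingers, x is the direction in which the jaws open and shut, and the axes are right-handed (so a half turn about z gives the same grasp; the last joint's range is limited). The gripper opens to 85 mm and grips with 20 to 120 N. Pads are 22 mm wide; open, the fingers measure 114 mm over their backs; the gripper's body (76 mm by 85 mm) begins 54 mm behind the grasp point. The pads swing forward as they close: fully open they stand 13 mm farther back than shut.
Start: joints at [-1.367, 0.477, 0.022, 1.555, -0.011, 1.109, -0.083], TCP at [0.207, 0.642, 0.304] pointing down, gripper open.
Joint ranges: [-2.96, 2.96], [-0.34, 2.1], [-1.41, 1.46], [0.24, 2.44], [-1.37, 4.51], [0.17, 1.92], [-2.96, 2.96]. Speed limits (rad/s): [2.39, 2.39, 3.14, 3.14, 3.14, 3.14, 3.14].

### API

Orientations are given as a unit quaternion [w, x, y, z].
In Python, from station import get_obs, read_camera, hand_in, look_for, silhouettes, tcp_to_tips gives the robot as it stands. The module is installed in compiled form; this text tells all that it offers.
- The arm moves only by the tool apply_moves, never from a script. Its argument "moves" is a list of rows, each a list of 3 entries, a list of its own where there are three numbers: the shift along the tool's x, y, z in units of 25 mm (1.0 is 25 mm), then the turn, a rotation vector about the tool's x, y, z in units of 10 degrees (1.0 is 10 degrees), then the gripper's target within -1 to 1 (fully open at 1, half-way at 0, shut at -1). In form: [[[dx, dy, dz], [rx, ry, rz], jaw], ...]. A call has 1 to 20 rows; each row is the pose to reach, as a shift and turn from the pose commanded when the call began, along the tool's axes at that moment; what a row does not reach only later rows make up. A row lasts 1/8 s, in which the tool goes at most 62.5 mm and 10.7 degrees, less where a joint would pass 70% of its speed; a pose out of reach is approached as far as the arm can. A call with a gripper value outside its range is refused whole. The fingers move at their own pace and stop on an object; "force" is the grip in N (left out, the last holds). Time passes only in rows, so rows that repeat a pose let the fingers close. It gives the time, the measured TCP pose, the force and the opening at its end, in the units of the state.
- get_obs(): the state, without advancing time (a new reading comes with each control period).
- read_camera(name): name is "scene" or "side" or "wrist"; returns a dict with "color" (480x640x3 uint8, red, green, blue), "mtx" (3x3 intrinsics, pixels), "eye" and "rotation" of the camera in the world; the wrist camera has in their place "hand_eye" (4x4, takes a point from camera to tool coordinates, whose origin is the TCP and whose axes are the tool frame's). Camera axes: x right, y up, looking along -z (the intrinsics and any distortion apply to the point x, -y, -z); pixel columns grow to the right and rows downward; lengths in m; the calibration is good to about 2 mm. A picture is of the moment at which its call begins: read the wrist's pose just before it. There is no depth.
- hand_in(): hands the job in, once; it reports no verdict.
Trained networks look in the newest picture that a camera, given by its name, has taken for a name from the list of things; names that differ only in an ending like _2 or _b are one class to them, and where a whole thing is asked for, a point or a joint stands for the part that bears it (a point fixed in the world has none). Each returns a list of dicts, best first, with "conf" (0 to 1); they miss things now and then, are a little off and sometimes report something else, mostly with a low value. They report only what shows in the picture. A call takes as long as a camera call. They do not tell look-alikes from the thing itself.
- look_for(camera, query): "pixel" ([row, column] in pixels, amid what is visible of it).
- silhouettes(camera, query): "mask" (480x640 bool, what is visible of it) and "pixel" ([row, column] in pixels, amid what is visible of it).
The state is a dict: "t": time; "q": joint angles; "joint_vel": joint speeds; "joint_torque": joint torques, N m; "eef_pos": TCP position; "tool_rot": TCP orientation; "contact_force": force on the tool from outside, world axes, zero at the start; "torque": the same for the moment, N m; "gripper_width": opening from 0.0 (shut) to 1.0 (fully open).
Only numpy, scipy, OpenCV 4.12 (cv2) and the standard library are available. Lean on these libraries where they do the work, as an engineer would, in place of code of your own. Each camera call takes 0.05 s, during which the arm holds its last target.

## Working session

There is one attempt and no reset: what is moved stays moved. The work goes in short steps, Python scripts to look and compute and a tool call to move; the robot and the scene stay as the last step left them, time stands still between calls to the robot, and variables do not carry over. Pictures are saved under pics/ and viewed, and the job is handed in when it is done.

Besides the shell and the picture viewer there is one more tool, called as name([rows], argument=value, ...), one row to a line, values as JSON. apply_moves: Moves the arm, as the interface text tells. Its arguments: {"type":"object","properties":{"moves":{"type":"array"},"force":{"type":"number"}},"required":["moves"]}

```bash
mkdir -p pics; ls; python3 - <<'E'
from station import *
import cv2
o=get_obs();print({k:(v if not hasattr(v,'tolist') else v.tolist()) for k,v in o.items()})
print(tcp_to_tips)
for c in ["scene","side","wrist"]:
    r=read_camera(c);cv2.imwrite(f"pics/{c}0.png",r["color"][:,:,::-1])
    print(c,r["mtx"],r.get("eye"),r.get("rotation"),r.get("hand_eye"),[k for k in r])
    for n in ["filter","rest","slot","handle","notch","ball","bottle","canister","slidebox"]:
        try: print(n,[(d["pixel"],round(d["conf"],2)) for d in look_for(c,n)])
        except Exception as e: print(n,e)
E
```

```text
pics
{'t': 0.0, 'q': [-1.3670891674296348, 0.4777765328664631, 0.022351060370091703, 1.5564839710280034, -0.011500110432200004, 1.1092946645576358, -0.08311315231460785], 'joint_vel': [0.0017075326514835213, 0.0018993958791158868, 0.0009358321103978967, 0.0007948563994143869, 0.000670148469440385, 0.000472666822639567, -0.0006309588507467793], 'joint_torque': [0.0003605745223467238, -59.64550852775574, 1.6082030162215233, -28.11976432800293, 0.012497165298555046, 0.009416895336471498, -6.243099477387659e-06], 'eef_pos': [0.20694299194169755, 0.6419966181394967, 0.3029278894113683], 'tool_rot': [0.0005953899738440654, 0.8083254163520194, 0.5887352378032285, -0.0006975377334769357], 'contact_force': [0.4290212981466078, -0.08588567287421493, -0.013983965995904648], 'torque': [-0.015321778264547005, 0.0005834563515587558, 0.01684807641487943], 'gripper_width': 1.0013398828238662}
0.0726
scene [[566.93523845   0.         312.44589188]
 [  0.         566.93523845 240.74497   ]
 [  0.           0.           1.        ]] [ 1.10742413 -0.73023713  0.79558238] [0.85970512 0.37765082 0.1322345
[... 850 characters left out ...]
.0, 282.9], 0.75)]
ball [([314.3, 303.9], 0.94)]
bottle [([206.2, 240.6], 0.59)]
canister [([168.0, 371.7], 0.59)]
slidebox [([302.0, 202.8], 0.75), ([315.7, 307.4], 0.62)]
wrist [[383.08706231   0.         316.94512782]
 [  0.         383.08706231 241.42720011]
 [  0.           0.           1.        ]] None None [[ 9.99998934e-01 -4.11997868e-04  1.40062421e-03  2.34141806e-04]
 [-2.94641252e-05 -9.64856065e-01 -2.62778942e-01 -6.57241944e-02]
 [ 1.45966513e-03  2.62778621e-01 -9.64855049e-01 -7.17888794e-02]
 [ 0.00000000e+00  0.00000000e+00  0.00000000e+00  1.00000000e+00]] ['color', 'mtx', 'hand_eye']
filter []
rest []
slot []
handle []
notch []
ball []
bottle []
canister []
slidebox []
```

View pics.

View pics/scene0.png

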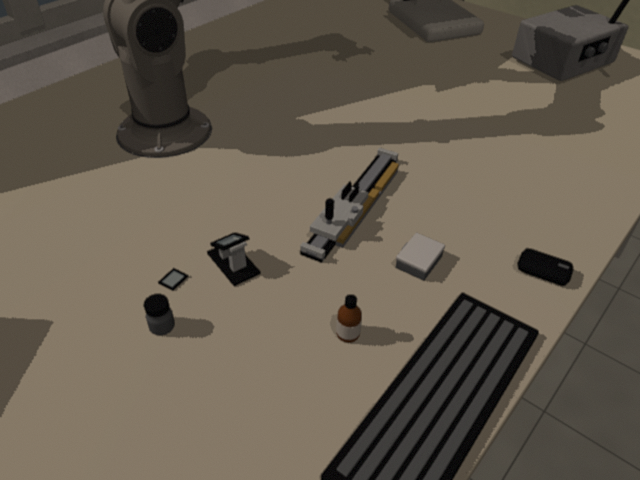

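View pics/side0.png

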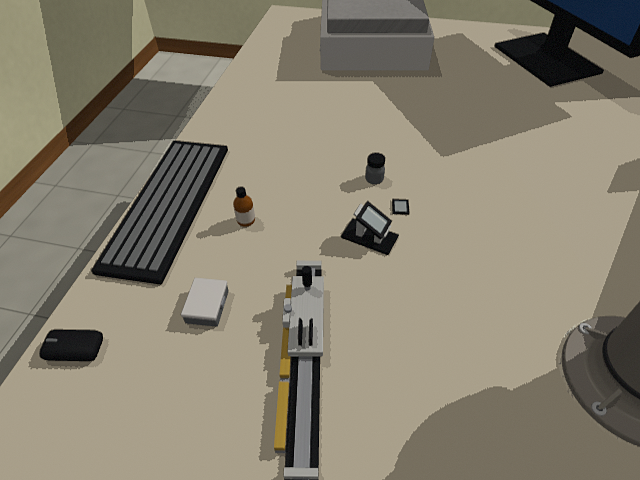

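View pics/wrist0.png

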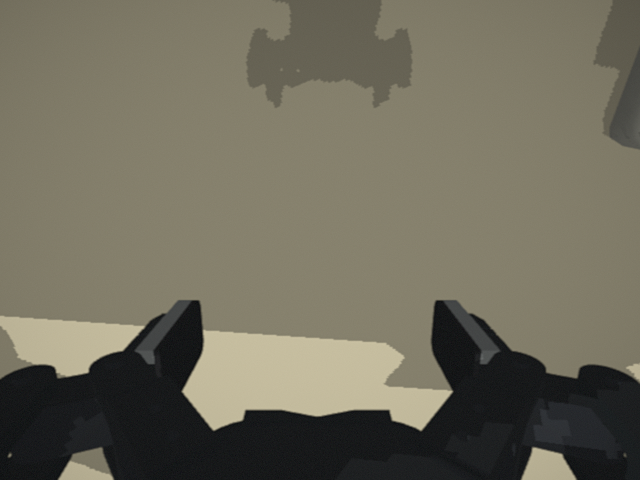

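```bash
cat > h.py <<'E'
import numpy as np, cv2
from scipy.spatial.transform import Rotation as R
from station import *
K={"scene":(566.93523845,312.44589188,240.74497),"side":(472.02096933,315.59492592,230.81882421)}
E={"scene":(np.array([1.10742413,-0.73023713,0.79558238]),[0.85970512,0.37765082,0.13223453,0.31749172]),
"side":(np.array([0.4290873,0.46259669,0.76259512]),[-0.10499875,-0.0500114,0.3589076,0.92609905])}
def rot(q): return R.from_quat([q[1],q[2],q[3],q[0]])
def proj(c,p):
    f,cx,cy=K[c];e,q=E[c]; v=rot(q).inv().apply(np.atleast_2d(p)-e)
    return np.c_[cx+f*v[:,0]/-v[:,2], cy+f*v[:,1]/v[:,2]]   # col,row
def ray(c,col,row):
    f,cx,cy=K[c];e,q=E[c]; d=rot(q).apply([(col-cx)/f,-(row-cy)/f,-1]); return e,d/np.linalg.norm(d)
def onz(c,col,row,z):
    e,d=ray(c,col,row); return e+d*(z-e[2])/d[2]
def tri(a,b):
    e1,d1=ray("scene",*a);e2,d2=ray("side",*b)
    A=np.c_[d1,-d2];s=np.linalg.lstsq(A,e2-e1,rcond=None)[0]
    p=e1+d1*s[0];q=e2+d2*s[1];return (p+q)/2,np.linalg.norm(p-q)
E
python3 - <<'E'
from h import *
print(proj("scene",[0,0,0]),proj("side",[0,0,0]))
s=cv2.imread("pics/scene0.png");d=cv2.imread("pics/side0.png")
def crop(im,x,y,w,h,k,n): cv2.imwrite(n,cv2.resize(im[y:y+h,x:x+w],None,fx=k,fy=k,interpolation=cv2.INTER_CUBIC))
crop(s,150,215,130,80,6,"pics/c1.png")
crop(s,290,140,125,125,4.8,"pics/c2.png")
crop(d,330,190,100,75,8,"pics/c3.png")
crop(d,250,250,100,230,2.6,"pics/c4.png")
E
```

```text
[[164.54448852 130.80654222]] [[635.4091041  379.51997668]]
```

View pics/c1.png

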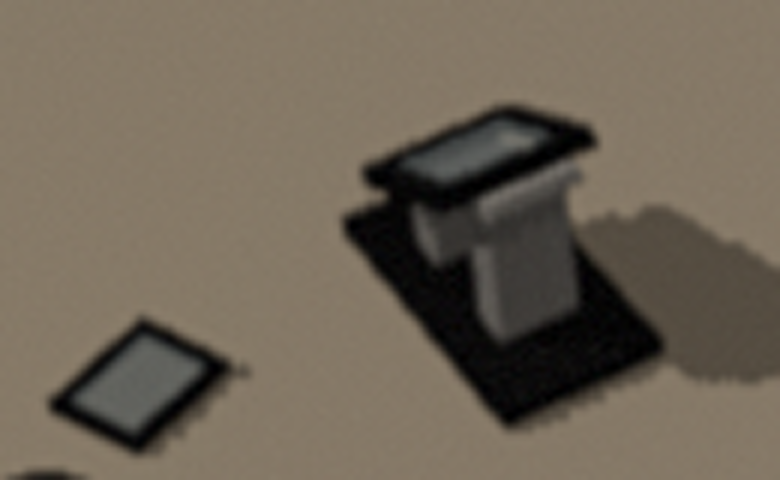

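View pics/c2.png

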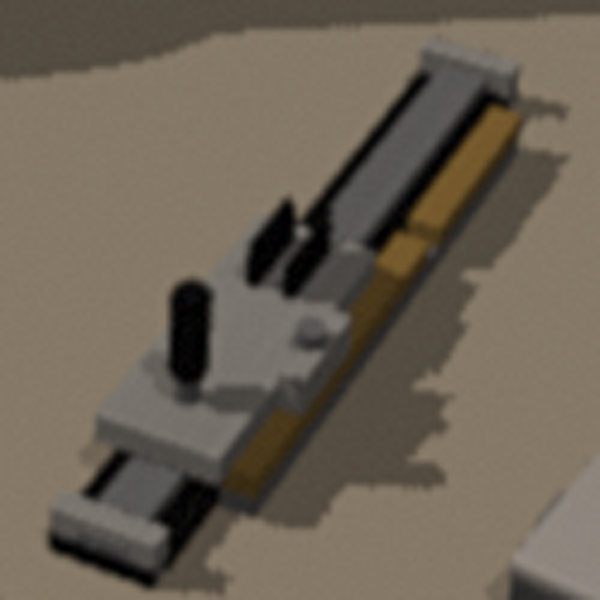

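View pics/c3.png

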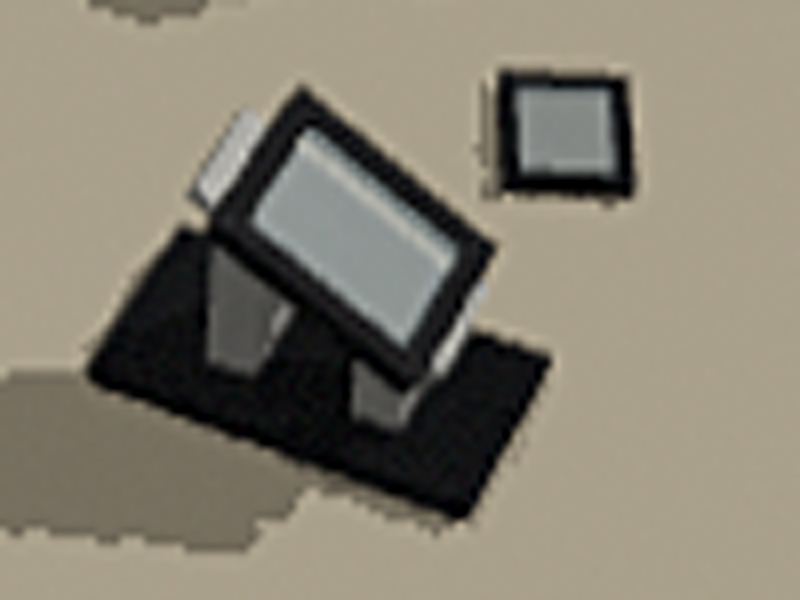

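View pics/c4.png

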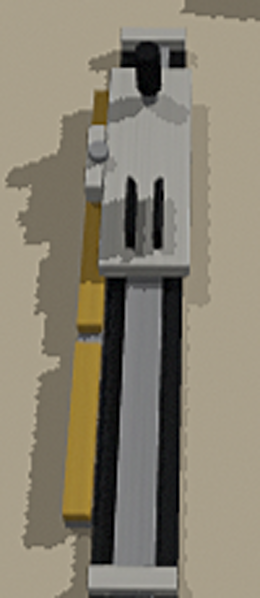

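```bash
cat > fit.py <<'E'
from h import *
from scipy.optimize import least_squares
S=lambda x,y:("scene",150+x/6,215+y/6)
D=lambda x,y:("side",330+x/8,190+y/8)
t=30*np.pi/180
# filter in rest frame: z axis up slope = (cos30,0,sin30); normal (-sin30,0,cos30)
def fl(w,z,n): # w along y, z along slope, n top offset
    return np.array([-.006,0,.057])+w*np.array([0,1,0])+z*np.array([np.cos(t),0,np.sin(t)])+n*np.array([-np.sin(t),0,np.cos(t)])
H=.034;W=.028
obs=[]
# y of rest: decide via z up, x = high direction
def model(p,pts):
    c,s=np.cos(p[2]),np.sin(p[2]);return np.c_[p[0]+c*pts[:,0]-s*pts[:,1],p[1]+s*pts[:,0]+c*pts[:,1],pts[:,2]]
o=onz("side",370,237,.008);print(o)
# high end world dir: from side view right->left
a=onz("side",398,245,.0);b=onz("side",346,226,0);yaw=np.arctan2(*(b-a)[[1,0]]);print("yaw0",yaw)
sets=[(D(303,88),fl(0,0,0)*0)]
pts=[];ob=[]
def corr(o,p): ob.append(o);pts.append(p)
# side view: x high = left. y = z cross x. try assignment by nearest later
cand=[fl(w,z,.004) for w in(-W,W) for z in(-H,H)]
base=[np.array([x,y,.008]) for x in(-.055,.055) for y in(-.03,.03)]
baseb=[np.array([x,y,.0]) for x in(-.055,.055) for y in(-.03,.03)]
o_f=[D(303,88),D(495,245),D(408,388),D(215,228),S(362,172),S(510,103),S(597,135)]
o_b=[D(465,510),D(550,355),D(185,228),D(90,370),S(345,220),S(662,343),S(508,420)]
p=np.array([o[0],o[1],yaw])
for it in range(4):
    C=[]
    for os,cs in((o_f,cand),(o_b,base)):
        W_=np.array(model(p,np.array(cs)))
        for (c,x,y) in os:
            pr=proj(c,W_); k=np.argmin(np.hypot(pr[:,0]-x,pr[:,1]-y));C.append((c,x,y,cs[k]))
    def res(p):
        W_=model(p,np.array([q[3] for q in C]))
        return np.concatenate([proj(q[0],W_[i])[0]-[q[1],q[2]] for i,q in enumerate(C)])
    r=least_squares(res,p);p=r.x
print(p,np.degrees(p[2]));print(res(p).reshape(-1,2).round(1))
for q in C: print(q[0],q[3].round(3))
print("filter centre",model(p,np.array([[-.006,0,.057]])))
E
python3 fit.py
```

```text
[ 0.48332916 -0.21452755  0.008     ]
yaw0 -0.25336331153782954
[ 0.4862495  -0.22087471 -0.25822636] -14.795280685826272
[[-0.6 -1. ]
 [ 0.1 -0.1]
 [ 0.6 -0.2]
 [-0.9 -1.4]
 [-0.5 -1.5]
 [ 0.2 -0.8]
 [-0.4 -2.3]
 [-0.5 -0.5]
 [-0.4 -0.3]
 [-1.3 -1.2]
 [-1.3 -1.1]
 [-0.7 -1.1]
 [ 0.8 -1.1]
 [-0.9 -1. ]]
side [ 0.021 -0.028  0.077]
side [-0.037 -0.028  0.043]
side [-0.037  0.028  0.043]
side [0.021 0.028 0.077]
scene [-0.037 -0.028  0.043]
scene [-0.037  0.028  0.043]
scene [0.021 0.028 0.077]
side [-0.055  0.03   0.008]
side [-0.055 -0.03   0.008]
side [ 0.055 -0.03   0.008]
side [0.055 0.03  0.008]
scene [-0.055 -0.03   0.008]
scene [0.055 0.03  0.008]
scene [ 0.055 -0.03   0.008]
filter centre [[ 0.48044844 -0.21934252  0.057     ]]
```

apply_moves([
  [[-12.6, 18.5, 0.8], [0, 0, 0], 1],
  [[-12.6, 18.5, 0.8], [0, 0, 0], 1],
  [[-12.6, 18.5, 0.8], [0, 0, 0], 1],
  [[-12.6, 18.5, 0.8], [0, 0, 0], 1],
  [[-12.6, 18.5, 0.8], [0, 0, 0], 1],
  [[-12.6, 18.5, 0.8], [0, 0, 0], 1],
  [[-12.6, 18.5, 0.8], [0, 0, 0], 1],
  [[-12.6, 18.5, 0.8], [0, 0, 0], 1],
  [[-12.6, 18.5, 0.8], [0, 0, 0], 1],
  [[-12.6, 18.5, 0.8], [0, 0, 0], 1],
  [[-29.5, 21, 2], [0, 0, -0.3], 1],
  [[-29.5, 21, 2], [0, 0, -0.3], 1],
  [[-29.5, 21, 2], [0, 0, -0.3], 1],
  [[-29.5, 21, 2], [0, 0, -0.3], 1],
  [[-29.5, 21, 2], [0, 0, -0.3], 1],
  [[-29.5, 21, 2], [0, 0, -0.3], 1],
  [[-29.5, 21, 2], [0, 0, -0.3], 1],
  [[-29.5, 21, 2], [0, 0, -0.3], 1],
  [[-29.5, 21, 2], [0, 0, -0.3], 1],
  [[-29.5, 21, 2], [0, 0, -0.3], 1],
])

```text
t: 4.0
eef_pos: [0.4813, -0.2184, 0.2539]
tool_rot: [-0.0, 0.792, 0.611, 0.0]
contact_force: [-0.2, -0.4, -0.2]
gripper_width: 1.004
```

```bash
cat >> h.py <<'E'
def wcam(name):
    o=get_obs(); r=read_camera("wrist"); cv2.imwrite(f"pics/{name}.png",r["color"][:,:,::-1])
    T=np.eye(4);T[:3,:3]=rot(o["tool_rot"]).as_matrix();T[:3,3]=o["eef_pos"]
    C=T@r["hand_eye"]; np.savez(f"pics/{name}.npz",C=C,K=r["mtx"]);return o,r,C
def wproj(name,p):
    d=np.load(f"pics/{name}.npz");C,Km=d["C"],d["K"]
    v=(np.atleast_2d(p)-C[:3,3])@C[:3,:3]
    return np.c_[Km[0,2]+Km[0,0]*v[:,0]/-v[:,2],Km[1,2]+Km[1,1]*v[:,1]/v[:,2]]
def wonz(name,col,row,z):
    d=np.load(f"pics/{name}.npz");C,Km=d["C"],d["K"]
    v=C[:3,:3]@np.array([(col-Km[0,2])/Km[0,0],-(row-Km[1,2])/Km[1,1],-1]);e=C[:3,3];return e+v*(z-e[2])/v[2]
E
python3 - <<'E'
from h import *
o,r,C=wcam("w1");print(o["eef_pos"],o["tool_rot"],o["q"])
E
```

```text
[ 0.48126204 -0.21843089  0.25390493] [-2.65513898e-04  7.91599141e-01  6.11040595e-01  3.48011103e-04] [-1.77226692e-03  3.04957520e-01  3.76059080e-01  1.97617419e+00
 -1.44007347e-01  8.85787227e-01  1.76467627e+00]
```

View pics/w1.png

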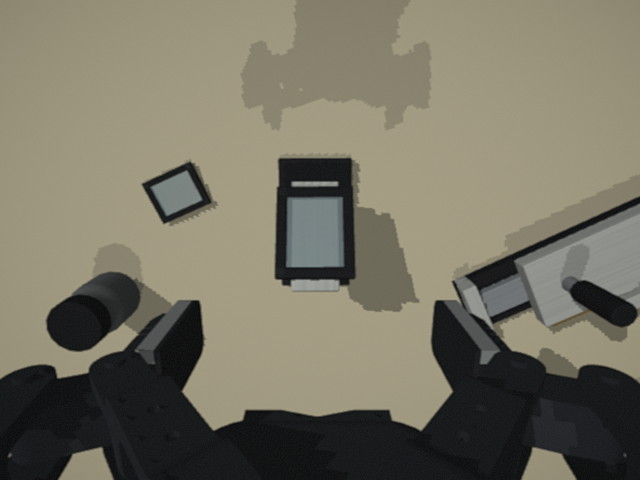

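```bash
python3 - <<'E'
import cv2
s=cv2.imread("pics/w1.png")
cv2.imwrite("pics/w1c.png",cv2.resize(s[145:305,260:370],None,fx=3.7,fy=3.7,interpolation=cv2.INTER_CUBIC))
cv2.imwrite("pics/w1d.png",cv2.resize(s[190:350,440:640],None,fx=3.7,fy=3.7,interpolation=cv2.INTER_CUBIC))
exec(open("fit.py").read().split("for q in C")[0])
Wf=model(p,np.array(cand));print(wproj("w1",Wf).round(1));print(wproj("w1",model(p,np.array(base))).round(1))
E
```

```text
Traceback (most recent call last):
SyntaxError: '[' was never closed
```

View pics/w1c.png

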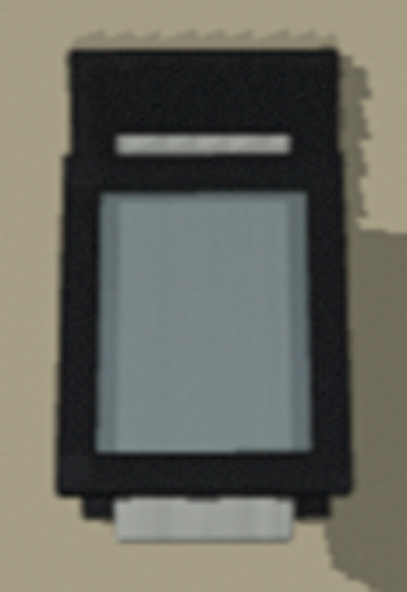

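View pics/w1d.png

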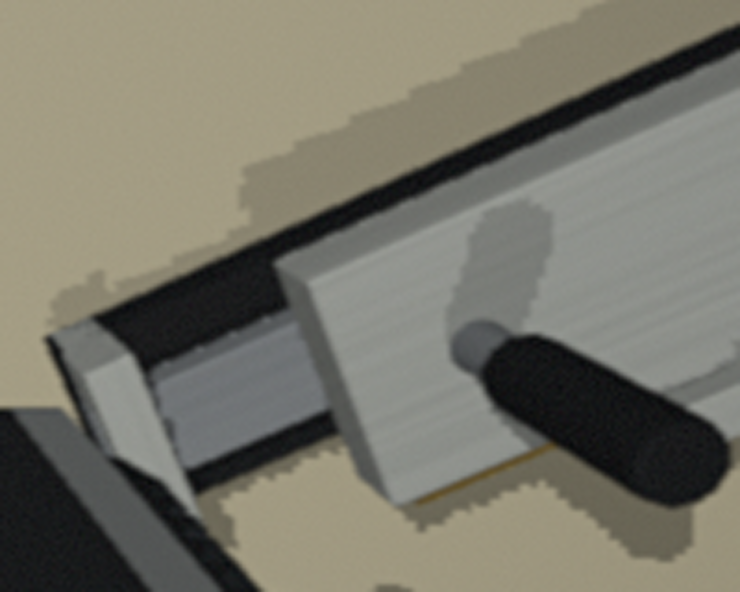

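```bash
sed -i '/^for q in C: print/,$d' fit.py; cat >> fit.py <<'E'
print("filter centre",model(p,np.array([[-.006,0,.057]])))
wo=np.array([[277.6,186.9],[352.7,186.9],[355.1,278.8],[275.4,278.8],[278.9,158.5],[351.1,158.5]])
wp=np.array([fl(-W,-H,.004),fl(W,-H,.004),fl(W,H,.004),fl(-W,H,.004),[-.055,-.03,.008],[-.055,.03,.008]])
def rw(p): return (wproj("w1",model(p,wp))-wo).ravel()
print(rw(p).reshape(-1,2).round(1))
r=least_squares(rw,p);pw=r.x;print(pw,np.degrees(pw[2]),rw(pw).reshape(-1,2).round(1))
r=least_squares(lambda x:np.r_[rw(x),res(x)],p);print("joint",r.x)
print("filter centre wrist",model(pw,np.array([[-.006,0,.057]])))
E
python3 fit.py | sed -n '3,100p'
```

```text
[ 0.4862495  -0.22087471 -0.25822636] -14.795280685826272
[[-0.6 -1. ]
 [ 0.1 -0.1]
 [ 0.6 -0.2]
 [-0.9 -1.4]
 [-0.5 -1.5]
 [ 0.2 -0.8]
 [-0.4 -2.3]
 [-0.5 -0.5]
 [-0.4 -0.3]
 [-1.3 -1.2]
 [-1.3 -1.1]
 [-0.7 -1.1]
 [ 0.8 -1.1]
 [-0.9 -1. ]]
filter centre [[ 0.48044844 -0.21934252  0.057     ]]
[[-0.2 -2.3]
 [ 1.  -2.1]
 [ 0.8 -2.2]
 [-0.8 -2.4]
 [-0.1 -0.8]
 [ 1.7 -0.7]]
[ 0.48749828 -0.22141461 -0.25308672] -14.50080092406427 [[-0.6 -0.2]
 [ 0.5 -0.4]
 [ 0.7 -0.6]
 [-0.8 -0.4]
 [-0.6  1.1]
 [ 1.   0.8]]
joint [ 0.48724106 -0.22137722 -0.25441242]
filter centre wrist [[ 0.48168941 -0.21991225  0.057     ]]
```

```bash
cat >> h.py <<'E'
def mv(pos,Rt):
    o=get_obs();Rc=rot(o["tool_rot"])
    d=Rc.inv().apply(np.array(pos)-o["eef_pos"])/.025
    w=np.degrees((Rc.inv()*Rt).as_rotvec())/10
    return d.round(2),w.round(3)
def tool(jaw,ang,):
    "tool rotation: x along horizontal unit jaw; z at angle ang(deg) in (ex,up), ex=jaw rotated -90"
    j=np.array([jaw[0],jaw[1],0]);j/=np.linalg.norm(j);ex=np.array([j[1],-j[0],0]);a=np.radians(ang)
    z=np.cos(a)*ex+np.sin(a)*np.array([0,0,1]);y=np.cross(z,j)
    return R.from_matrix(np.c_[j,y,z])
E
cat > pick.py <<'E'
from h import *
yaw=-0.2535;ex=np.array([np.cos(yaw),np.sin(yaw),0]);ey=np.array([-np.sin(yaw),np.cos(yaw),0]);up=np.array([0,0,1])
c=np.array([.4817,-.2199,.057]);zf=np.cos(np.pi/6)*ex+.5*up
for ang in(-105,):
    Rt=tool(ey[:2],ang);g=c+.008*zf
    tz=Rt.apply([0,0,1])
    for back in (.05+.08,.05):
        t=g-back*tz;print(ang,back,t.round(4),mv(t,Rt))
E
python3 pick.py
```

```text
-105 0.13 [ 0.521  -0.2301  0.1866] (array([-0.04,  1.66,  2.69]), array([ 1.5  , -0.006, -0.015]))
-105 0.05 [ 0.5009 -0.2249  0.1093] (array([-0.05,  0.83,  5.78]), array([ 1.5  , -0.006, -0.015]))
```

apply_moves([
  [[0, 1.1, 1.4], [0.9, 0, 0], 1],
  [[0, 1.66, 2.69], [1.5, 0, 0], 1],
  [[0, 1.66, 2.69], [1.5, 0, 0], 1],
  [[0, 1.66, 2.69], [1.5, 0, 0], 1],
])

```text
t: 4.55
eef_pos: [0.5203, -0.2309, 0.1874]
tool_rot: [-0.103, 0.786, 0.605, -0.079]
contact_force: [-0.2, -0.4, 1.2]
gripper_width: 1.001
```

```bash
python3 pick.py; python3 - <<'E'
from h import *
print(wcam("w2")[0]["q"])
E
```

```text
-105 0.13 [ 0.521  -0.2301  0.1866] (array([0.04, 0.02, 0.03]), array([ 0.008, -0.007, -0.031]))
-105 0.05 [ 0.5009 -0.2249  0.1093] (array([0.03, 0.02, 3.23]), array([ 0.008, -0.007, -0.031]))
[ 0.04006609  0.56945377  0.36253656  1.7815821  -0.18352836  1.09050926
  1.79317145]
```

View pics/w2.png

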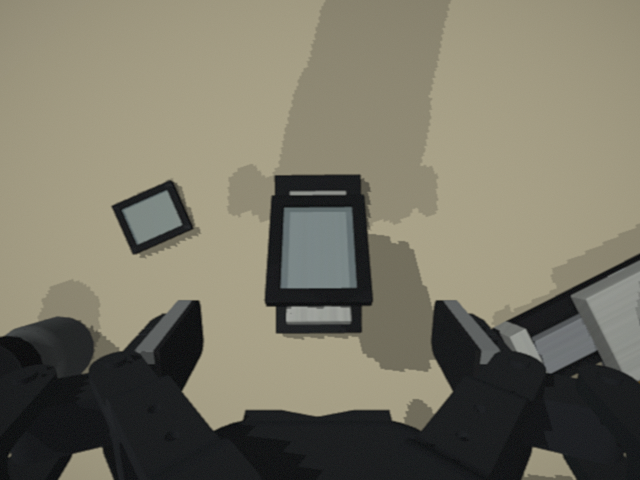

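```bash
python3 - <<'E'
from h import *
p,e=tri((160,311.6),(371.7,168));print("jar",p,e)
p2,_=tri((347,321.4),(240.6,206.2));print("bottle",p2)
p3,_=tri((419,257.4),(202.8,302));print("box",p3)
yaw=-.2535;ex=np.array([np.cos(yaw),np.sin(yaw)]);ey=np.array([-ex[1],ex[0]])
k,e=tri((329.6,200.8),(306.5,270));print("knobtop",k,e)
for q in(p,k): d=q[:2]-[.4817,-.2199];print(d@ex,d@ey)
E
```

```text
jar [ 0.50833305 -0.40880395  0.03761633] 0.007471671208192963
bottle [ 0.76701129 -0.21595457  0.04077519]
box [0.76326453 0.02187873 0.01490438]
knobtop [ 0.57552544 -0.03539141  0.09328523] 0.00013313272523813934
0.07315778210089259 -0.17618728520616195
0.04455325012674972 0.20214262441705624
```

Jar is 176 mm away and the knob 202 mm away, so the fingers clear both. Descend and grip.

apply_moves([
  [[0, 0, 1], [0, 0, 0], 1],
  [[0, 0, 2], [0, 0, 0], 1],
  [[0, 0, 2.7], [0, 0, 0], 1],
  [[0, 0, 3.2], [0, 0, 0], 1],
  [[0, 0, 3.2], [0, 0, 0], 1],
  [[0, 0, 3.2], [0, 0, 0], -1],
  [[0, 0, 3.2], [0, 0, 0], -1],
  [[0, 0, 3.2], [0, 0, 0], -1],
  [[0, 0, 3.2], [0, 0, 0], -1],
  [[0, 0, 3.2], [0, 0, 0], -1],
  [[0, 0, 3.2], [0, 0, 0], -1],
], force=40)

```text
t: 5.98
eef_pos: [0.5012, -0.2261, 0.1102]
tool_rot: [-0.103, 0.786, 0.605, -0.079]
contact_force: [-0.9, 0.6, 5.5]
gripper_width: 0.645
```

```bash
python3 - <<'E'
from h import *
o=wcam("w3")[0];print(o["q"],o["contact_force"],o["gripper_width"])
r=read_camera("side");cv2.imwrite("pics/s3.png",cv2.resize(r["color"][120:300,260:460,::-1],None,fx=3.5,fy=3.5))
E
```

```text
[ 0.06212205  0.65251853  0.33054547  1.86196065 -0.21775945  0.92901361
  1.82059697] [-0.93158134  0.60807242  5.54549475] 0.6450721875118155
```

View pics/w3.png

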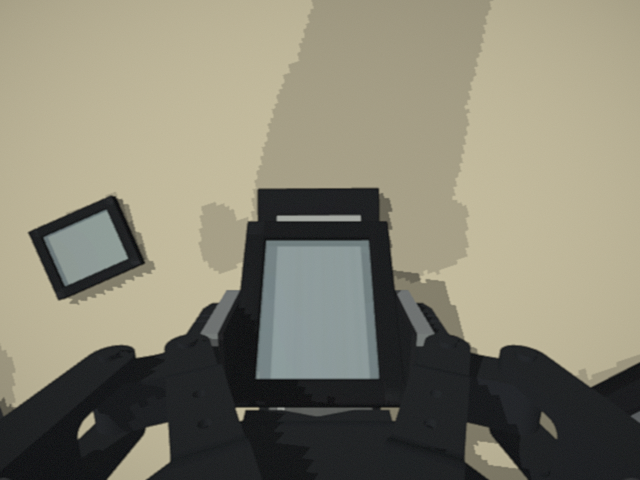

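View pics/s3.png

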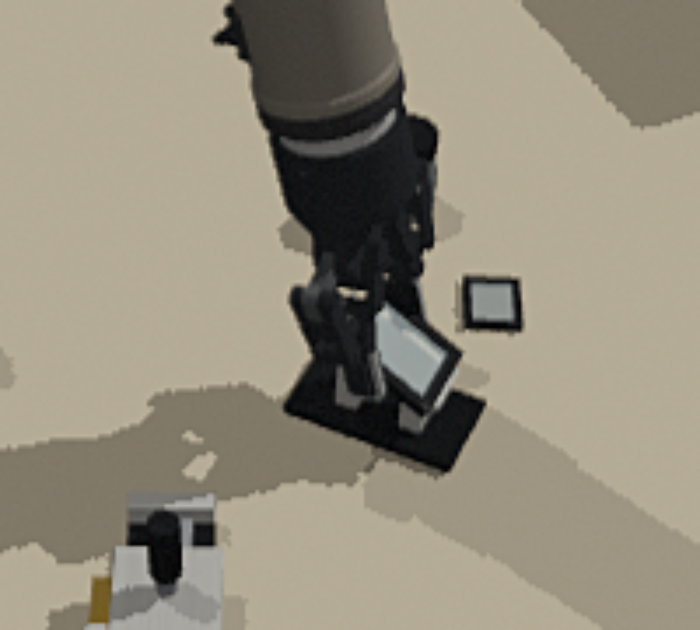

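apply_moves([
  [[0, -0.26, -0.97], [0, 0, 0], -1],
  [[0, -0.6, -2], [0, 0, 0], -1],
  [[0, -1.2, -4.2], [0, 0, 0], -1],
  [[0, -1.2, -4.2], [0, 0, 0], -1],
  [[0, -1.2, -4.2], [0, 0, 0], -1],
])

```text
t: 6.7
eef_pos: [0.4987, -0.2252, 0.2182]
tool_rot: [-0.104, 0.786, 0.605, -0.079]
contact_force: [-0.8, -0.6, -1.1]
gripper_width: 0.649
```

```bash
python3 - <<'E'
from h import *
o=wcam("w4")[0];print(o["q"],o["eef_pos"],o["gripper_width"])
for c in("scene","side"):
    r=read_camera(c);cv2.imwrite(f"pics/{c}4.png",r["color"][:,:,::-1])
s=cv2.imread("pics/scene4.png");d=cv2.imread("pics/side4.png")
cv2.imwrite("pics/c5.png",cv2.resize(s[175:225,310:385],None,fx=10,fy=10,interpolation=cv2.INTER_LINEAR))
cv2.imwrite("pics/c6.png",cv2.resize(d[258:358,270:340],None,fx=6,fy=6,interpolation=cv2.INTER_LINEAR))
E
```

```text
[ 0.02257366  0.49818726  0.37854724  1.81687876 -0.16205272  1.12523822
  1.78320807] [ 0.49867348 -0.22516629  0.2182361 ] 0.6490927141743912
```

View pics/w4.png

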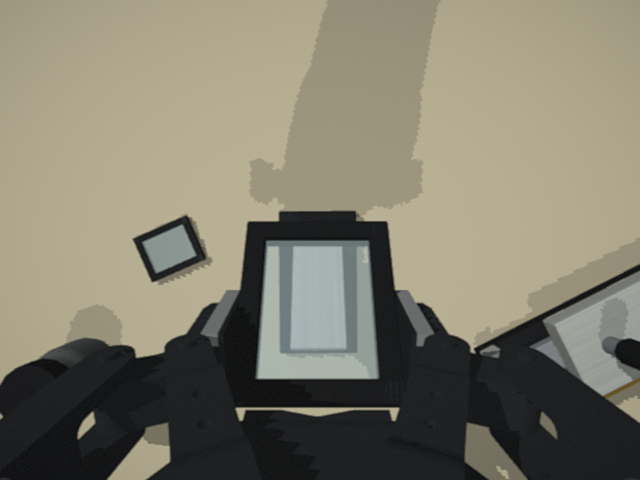

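View pics/c5.png

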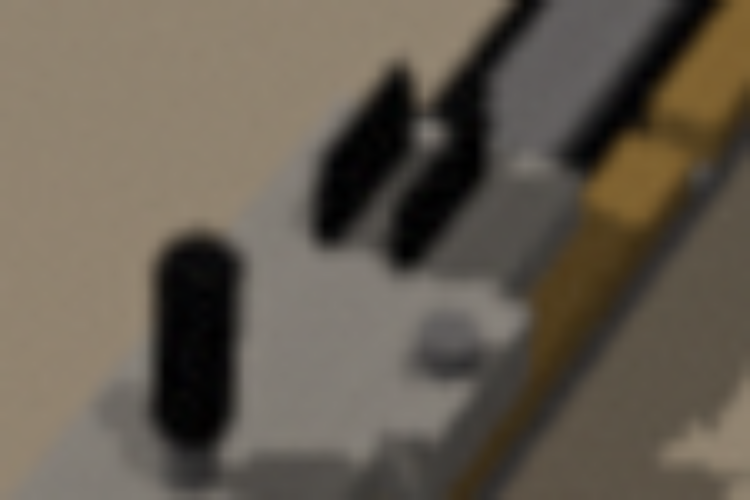

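View pics/c6.png

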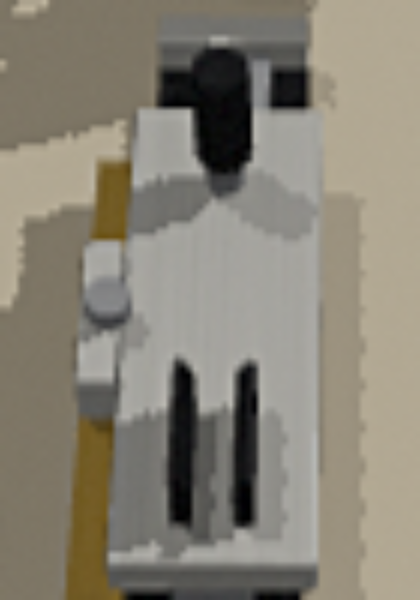

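```bash
cat > rail.py <<'E'
from h import *
from scipy.optimize import least_squares
a=onz("side",308.1,276.3,.038);b=onz("side",305.7,351.7,.038);print(a,b,b-a,np.degrees(np.arctan2(*(b-a)[[1,0]])))
l=[onz("side",270+x/6,258+y/6,.038) for x,y in((135,110),(110,562),(322,110),(318,562))];print(np.round(l,4))
# knob: axis pixels: cyl outline
def cyl(c,k):
    t=np.linspace(0,2*np.pi,60);C=np.c_[k[0]+.009*np.cos(t),k[1]+.009*np.sin(t)]
    P=np.vstack([np.c_[C,np.full(60,.052)],np.c_[C,np.full(60,.096)]]);q=proj(c,P);return np.r_[q.min(0),q.max(0)]
so=np.array([325.5,198,333.9,219.7]);do=np.array([270+193/6,258+45/6,270+250/6,258+173/6])
f=lambda k:np.r_[cyl("scene",k)-so,cyl("side",k)-do]
r=least_squares(f,[.575,-.035]);print("knob",r.x,r.fun.round(1))
k=r.x
for c,px,z in(("side",(305.5,345.5),.038),("side",(305.5,317.7),.062),("side",(305.6,331),.05)):
    p=onz(c,*px,z);print(p)
E
python3 rail.py
```

```text
[ 0.580996   -0.06240615  0.038     ] [0.54677067 0.09233755 0.038     ] [-3.42253275e-02  1.54743704e-01 -1.11022302e-16] 102.47157791774823
[[ 0.6101 -0.0558  0.038 ]
 [ 0.5754  0.0988  0.038 ]
 [ 0.5519 -0.0688  0.038 ]
 [ 0.5183  0.0858  0.038 ]]
knob [ 0.57600109 -0.03593905] [-1.  -0.9  0.4  0.2 -0.9 -0.7  0.2  0.5]
[0.54993658 0.08115989 0.038     ]
[0.55892636 0.04225561 0.062     ]
[0.55451161 0.0606881  0.05      ]
```

```bash
python3 - <<'E'
from h import *
from scipy.optimize import least_squares
s=cv2.imread("pics/w4.png");cv2.imwrite("pics/w4c.png",cv2.resize(s[205:415,225:410],None,fx=3.8,fy=2.8*1.3571,interpolation=cv2.INTER_LINEAR))
d=np.load("pics/w4.npz");o=get_obs()
Rt=rot(o["tool_rot"]);tp=o["eef_pos"]
t0=Rt.inv().apply(np.array([.4817,-.2199,.057])-np.array([.5012,-.2261,.1102]));print("expected centre in tool",t0)
E
```

```text
expected centre in tool [ 0.00098951 -0.00582275  0.05669256]
```

View pics/w4c.png

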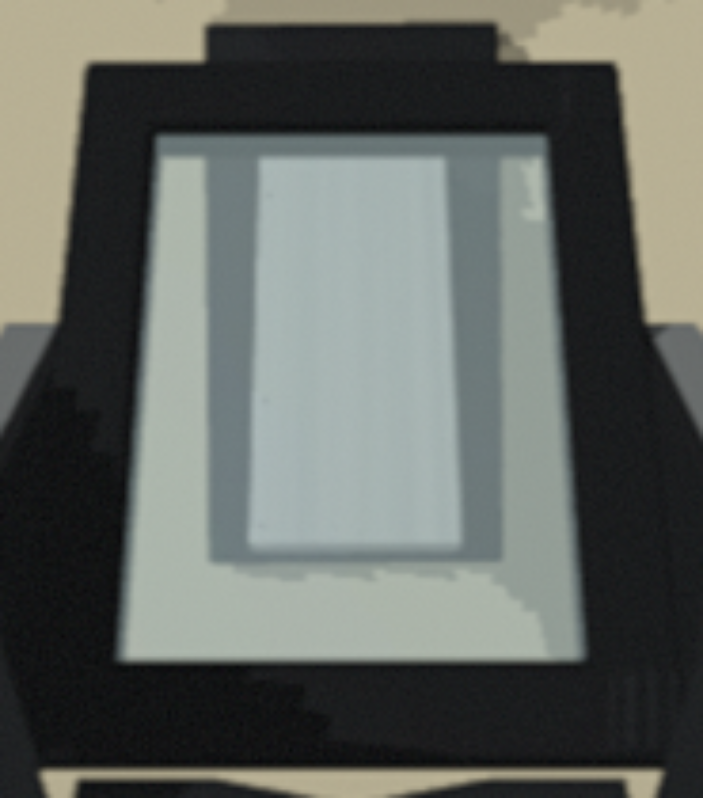

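```bash
python3 - <<'E'
from h import *
from scipy.optimize import least_squares
r=read_camera("wrist");H=r["hand_eye"];K_=r["mtx"]
def pj(P):
    v=(P-H[:3,3])@H[:3,:3];return np.c_[K_[0,2]+K_[0,0]*v[:,0]/-v[:,2],K_[1,2]+K_[1,1]*v[:,1]/v[:,2]]
def pts(p):
    x,y,z,a=p; c=np.array([x,y,z])
    # slope-up axis in tool(yz) : angle; at ang=-105 tool: y_t,z_t ; a = angle between filter zf and tool y
    zf=np.array([0,np.cos(a),-np.sin(a)]);n=np.array([0,-np.sin(a),-np.cos(a)])
    f=lambda w,h:c+np.array([w,0,0])+h*zf+.004*n
    return np.array([f(-.028,-.034),f(.028,-.034),f(-.028,.034),f(.028,.034)])
def res(p):
    q=pj(pts(p));o=[(248.2,221.6),(387.1,221.6)]
    e=[q[0]-o[0],q[1]-o[1],[q[2,1]-406.6,q[3,1]-406.6]]
    # left edge at row 284 col 241.6 ; right edge at row 284 (640/3.8+225=393.4)
    t=(284-q[0,1])/(q[2,1]-q[0,1]);l=q[0,0]+t*(q[2,0]-q[0,0])-241.6
    rr=q[1,0]+t*(q[3,0]-q[1,0])-393.4
    return np.r_[e[0],e[1],e[2],l,rr]
p0=[.001,-.0058,.0567,np.radians(45)]
print(res(p0).round(1))
s=least_squares(res,p0,x_scale=[.01,.01,.01,.1]);print(s.x,np.degrees(s.x[3]),s.fun.round(2))
s2=least_squares(lambda p:res([*p,np.radians(45)]),p0[:3]);print(s2.x,s2.fun.round(2))
E
```

```text
[1.4 2.3 2.4 2.3 1.4 1.5 1.7 2.7]
[ 2.15550158e-04 -5.50198804e-03  5.84214810e-02  7.28643426e-01] 41.748193068707465 [-0.6   0.15  0.44  0.14 -0.18 -0.07  0.18 -0.03]
[ 0.00021509 -0.00649892  0.05668461] [-0.66  0.64  0.5   0.63 -0.48 -0.37 -0.7   0.85]
```

```bash
cat > ins.py <<'E'
from h import *
import sys
u=np.array([-.2155,.9765]);s=np.array([.5545,.0612,.038])
Rt=tool(u,-45);ct=np.array([.0002,-.006,.057])
for h in (.125,.05,.034,):
    t=s+[0,0,h]-Rt.apply(ct);print(h,t.round(4),mv(t,Rt))
print("up",mv(get_obs()["eef_pos"]+np.array([0,0,.025]),Rt)[0])
E
python3 ins.py
```

```text
0.125 [0.5193 0.0532 0.2075] (array([10.98, -1.87,  0.91]), array([-5.896,  0.736, -2.762]))
0.05 [0.5193 0.0532 0.1325] (array([10.98, -1.08,  3.8 ]), array([-5.896,  0.736, -2.762]))
0.034 [0.5193 0.0532 0.1165] (array([10.98, -0.92,  4.42]), array([-5.896,  0.736, -2.762]))
up [ 0.   -0.26 -0.97]
```

apply_moves([
  [[1.5, -0.6, -0.9], [-0.8, 0.1, -0.4], -1],
  [[3, -1, -1.2], [-1.6, 0.2, -0.8], -1],
  [[4.5, -1.3, -1], [-2.4, 0.3, -1.15], -1],
  [[6, -1.5, -0.6], [-3.2, 0.4, -1.5], -1],
  [[7.5, -1.7, -0.2], [-4, 0.5, -1.9], -1],
  [[9, -1.8, 0.2], [-4.8, 0.6, -2.3], -1],
  [[10.5, -1.87, 0.7], [-5.5, 0.68, -2.6], -1],
  [[10.98, -1.87, 0.91], [-5.9, 0.74, -2.76], -1],
  [[10.98, -1.87, 0.91], [-5.9, 0.74, -2.76], -1],
  [[10.98, -1.87, 0.91], [-5.9, 0.74, -2.76], -1],
  [[10.98, -1.87, 0.91], [-5.9, 0.74, -2.76], -1],
])

```text
t: 8.28
eef_pos: [0.526, 0.0493, 0.2811]
tool_rot: [0.208, 0.588, 0.735, 0.266]
contact_force: [2.8, 1.9, 1.0]
gripper_width: 0.648
```

```bash
python3 ins.py; python3 - <<'E'
from h import *
o=wcam("w5")[0];print(o["q"],o["eef_pos"],o["gripper_width"])
for c in("scene","side"):
    r=read_camera(c);cv2.imwrite(f"pics/{c}5.png",r["color"][:,:,::-1])
s=cv2.imread("pics/scene5.png");d=cv2.imread("pics/side5.png")
cv2.imwrite("pics/c7.png",np.hstack([cv2.resize(s[100:250,280:400],None,fx=3.3,fy=3.3),cv2.resize(d[205:355,250:370],None,fx=3.3,fy=3.3)]))
E
```

```text
0.125 [0.5193 0.0532 0.2075] (array([ 0.19, -2.04,  2.13]), array([-0.552, -0.055, -0.002]))
0.05 [0.5193 0.0532 0.1325] (array([ 0.17, -3.95,  4.45]), array([-0.552, -0.055, -0.002]))
0.034 [0.5193 0.0532 0.1165] (array([ 0.16, -4.36,  4.94]), array([-0.552, -0.055, -0.002]))
up [ 0.01  0.64 -0.77]
[-1.23793457  0.11567781  1.14180038  2.36549685 -1.36704369  0.16958374
  2.95949103] [0.5259627  0.04929947 0.2811046 ] 0.6483079479653638
```

View pics/w5.png

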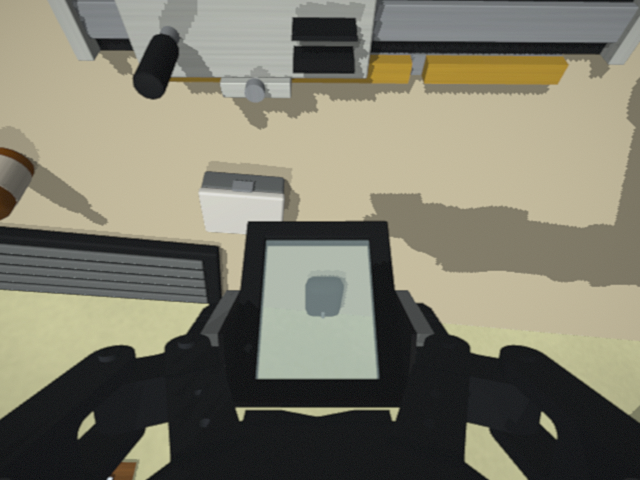

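View pics/c7.png

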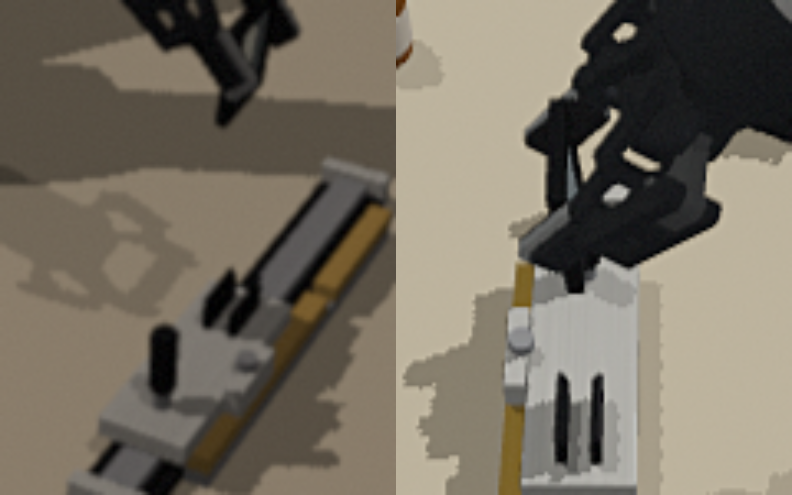

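```bash
cat > fk.py <<'E'
from h import *
from scipy.optimize import least_squares
D=[([-1.3670891674296348,0.4777765328664631,0.022351060370091703,1.5564839710280034,-0.011500110432200004,1.1092946645576358,-0.08311315231460785],[0.20694299,0.64199662,0.30292789],[0.00059539,0.80832542,0.58873524,-0.00069754]),
([-1.77226692e-03,3.04957520e-01,3.76059080e-01,1.97617419,-1.44007347e-01,8.85787227e-01,1.76467627],[0.48126204,-0.21843089,0.25390493],[-2.65513898e-04,7.91599141e-01,6.11040595e-01,3.48011103e-04]),
([0.04006609,0.56945377,0.36253656,1.7815821,-0.18352836,1.09050926,1.79317145],[.5203,-.2309,.1874],[-.103,.786,.605,-.079]),
([0.06212205,0.65251853,0.33054547,1.86196065,-0.21775945,0.92901361,1.82059697],[.5012,-.2261,.1102],[-.103,.786,.605,-.079]),
([0.02257366,0.49818726,0.37854724,1.81687876,-0.16205272,1.12523822,1.78320807],[0.49867348,-0.22516629,0.2182361],[-.104,.786,.605,-.079]),
([-1.23793457,0.11567781,1.14180038,2.36549685,-1.36704369,0.16958374,2.95949103],[0.5259627,0.04929947,0.2811046],[.208,.588,.735,.266])]
def Rz(a):return R.from_rotvec([0,0,a])
def Ry(a):return R.from_rotvec([0,a,0])
def fk(p,q):
    o1,s1,s3,s5,s7,o7,d1,L1,a1,L2,L3,a3,lat=p
    r=Rz(s1*q[0]+o1);x=np.array([0,0,d1])+r.apply([0,lat,0])
    r=r*Ry(q[1]);x=x+r.apply([a1,0,L1]);r=r*Rz(s3*q[2])*Ry(q[3])
    x=x+r.apply([-a1,0,L2]);r=r*Rz(s5*q[4])*Ry(q[5]);x=x+r.apply([a3,0,L3]);r=r*Rz(s7*q[6]+o7)
    return x,r
def res(p6,s):
    p=[p6[0],*s,*p6[1:]]
    e=[]
    for q,x,w in D:
        X,r=fk(p,q);e+=[*(X-x)*10,*(r.inv()*rot(w)).as_rotvec()]
    return np.array(e)
if __name__=="__main__":
    import itertools
    out=[]
    for s in itertools.product((-1,1),repeat=4):
        for o1 in(0,3.1,-1.5,1.5):
          for o7 in(0,1.57,3.14,-1.57):
            k=least_squares(res,[o1,o7,.3,.4,0,.4,.2,0,0],args=(s,),max_nfev=60);out.append((k.cost,s,k.x))
    out.sort(key=lambda z:z[0])
    for z in out[:3]:print(z[0],z[1],z[2].round(4))
    z=out[0];np.save("fk.npy",[z[2][0],*z[1],*z[2][1:]]);print(res(z[2],z[1]).reshape(-1,6).round(3))
E
python3 fk.py
```

```text
0.002239910638882409 (-1, -1, -1, -1) [ 6.2518e+00  9.3947e+00  2.8310e-01  5.5400e-01 -9.6000e-03  4.7720e-01
  2.5070e-01 -2.4000e-03 -4.1700e-02]
0.0022399106388824607 (-1, -1, -1, -1) [ 6.2518e+00  3.1116e+00  2.8310e-01  5.5400e-01 -9.6000e-03  4.7720e-01
  2.5070e-01 -2.4000e-03 -4.1700e-02]
0.00223991063888247 (-1, -1, -1, -1) [-3.1400e-02  3.1116e+00  2.8310e-01  5.5400e-01 -9.6000e-03  4.7720e-01
  2.5070e-01 -2.4000e-03 -4.1700e-02]
[[ 0.003 -0.021  0.04  -0.     0.    -0.001]
 [-0.015  0.019  0.005  0.     0.    -0.001]
 [ 0.012 -0.005 -0.016 -0.    -0.008 -0.001]
 [ 0.002  0.007 -0.01   0.    -0.008 -0.001]
 [ 0.011  0.002 -0.014  0.    -0.007 -0.001]
 [ 0.015 -0.009 -0.005  0.     0.02   0.005]]
```

```bash
cat > ik.py <<'E'
from fk import *
P=np.load("fk.npy")
lo=np.array([-2.96,-.34,-1.41,.24,-1.37,.17,-2.96]);hi=np.array([2.96,2.1,1.46,2.44,4.51,1.92,2.96])
def ik(x,Rt,seeds,m=.05):
    best=None
    for q0 in seeds:
        def f(q):
            X,r=fk(P,q);return np.r_[(X-x)*10,(r.inv()*Rt).as_rotvec()*3,(q-[0,.5,0,1.6,0,1,q[6]])*.003]
        k=least_squares(f,np.clip(q0,lo+m+1e-3,hi-m-1e-3),bounds=(lo+m,hi-m))
        X,r=fk(P,k.x);e=(np.linalg.norm(X-x)*1000,np.degrees((r.inv()*Rt).magnitude()))
        sc=e[0]+e[1]
        if best is None or sc<best[0]: best=(sc,e,k.x)
    return best
seeds=[np.array([0,.5,.3,1.8,-.2,1,s]) for s in(1.7,-1.4)]+[np.array([-.2,.3,-.3,2,.2,.6,s]) for s in(1.7,-1.4)]+[np.array([0,.8,0,1.5,0,1.5,s]) for s in(1.7,-1.4)]
if __name__=="__main__":
    u=np.array([-.2155,.9765]);s=np.array([.5545,.0612,.038])
    # grasp point ~8mm above filter centre, 50 ahead of TCP
    for h in (.034,.1):
      for sg in(1,):
        for ang in(-45,-55,-60,-65,-75,-90,-105,-120,-135):
          Rt=tool(u,ang)
          x=s+[0,0,h+.008]-.05*Rt.apply([0,0,1])
          for flip in(0,1):
            b=ik(x,Rt*R.from_rotvec([0,0,np.pi*flip]),seeds);print(h,ang,flip,np.round(b[1],1),b[2].round(2))
    yaw=-.2535;ex=np.array([np.cos(yaw),np.sin(yaw),0]);ey=np.array([-ex[1],ex[0]])
    for ang in (-105,-115,-120,-125,-135,-145):
        Rt=tool(ey,ang);x=np.array([.4817,-.2199,.057])+.008*(.866*ex+[0,0,.5])-.05*Rt.apply([0,0,1])
        b=ik(x,Rt,seeds);print("rest",ang,np.round(b[1],1),b[2].round(2))
E
python3 ik.py
```

```text
0.034 -45 0 [0. 0.] [ 0.67  0.87 -1.03  2.38  2.51  0.77 -0.51]
0.034 -45 1 [0. 0.] [ 0.67  0.87 -1.03  2.38  2.51  0.77  2.63]
0.034 -55 0 [0. 0.] [ 0.6   0.73 -0.96  2.29  2.14  0.54 -0.29]
0.034 -55 1 [0. 0.] [ 0.6   0.73 -0.96  2.29  2.14  0.54  2.85]
0.034 -60 0 [0. 0.] [ 0.47  0.62 -0.79  2.25  1.92  0.38 -0.15]
0.034 -60 1 [0. 0.] [ 0.39  0.58 -0.69  2.25  1.96  0.32  2.91]
0.034 -65 0 [0. 0.] [ 0.25  0.52 -0.53  2.21  1.46  0.22  0.21]
0.034 -65 1 [0.3 0.1] [ 0.25  0.52 -0.53  2.21  1.45  0.22 -2.91]
0.034 -75 0 [0. 0.] [-0.15  0.47 -0.08  2.13  0.09  0.29  1.5 ]
0.034 -75 1 [0. 0.] [-0.15  0.47 -0.08  2.13  0.09  0.29 -1.65]
0.034 -90 0 [0. 0.] [-0.14  0.54 -0.09  1.95  0.08  0.66  1.5 ]
0.034 -90 1 [0. 0.] [-0.14  0.54 -0.09  1.95  0.08  0.66 -1.64]
0.034 -105 0 [0. 0.] [-0.16  0.64 -0.08  1.77  0.06  0.99  1.52]
0.034 -105 1 [0. 0.] [-0.16  0.64 -0.08  1.77  0.06  0.99 -1.62]
0.034 -120 0 [0. 0.] [-0.18  0.77 -0.06  1.6   0.05  1.3   1.53]
0.034 -120 1 [0. 0.] [-0.18  0.77 -0.06  1.6   0.05  1.3  -1.61]
0.034 -135 0 [0. 0.] [-0.2   0.91 -0.04  1.43  0.04  1.59  1.54]
0.034
[... 853 characters left out ...]
  1.11  1.52]
0.1 -105 1 [0. 0.] [-0.16  0.55 -0.09  1.74  0.05  1.11 -1.62]
0.1 -120 0 [0. 0.] [-0.18  0.69 -0.06  1.57  0.04  1.41  1.53]
0.1 -120 1 [0. 0.] [-0.18  0.69 -0.06  1.57  0.04  1.41 -1.61]
0.1 -135 0 [0. 0.] [-0.2   0.83 -0.04  1.42  0.03  1.68  1.54]
0.1 -135 1 [0. 0.] [-0.2   0.83 -0.04  1.42  0.03  1.68 -1.6 ]
rest -105 [0. 0.] [ 0.22  0.64  0.11  1.85 -0.05  0.92  1.67]
rest -115 [0. 0.] [ 0.21  0.72  0.12  1.73 -0.04  1.13  1.66]
rest -120 [0. 0.] [ 0.21  0.76  0.12  1.67 -0.04  1.23  1.66]
rest -125 [0. 0.] [ 0.21  0.81  0.12  1.62 -0.03  1.33  1.66]
rest -135 [0. 0.] [ 0.21  0.9   0.13  1.51 -0.03  1.52  1.66]
rest -145 [0. 0.] [ 0.2   1.    0.13  1.41 -0.02  1.7   1.66]
```

```bash
python3 - <<'E'
from h import *
a=np.radians(80)
print(mv([.53,-.08,.33],tool([np.cos(a),np.sin(a)],-90)))
E
```

```text
(array([-5.14,  0.48, -2.2 ]), array([ 3.883, -0.836,  2.196]))
```

apply_moves([
  [[-0.8, 0.1, -0.6], [0.7, -0.15, 0.4], -1],
  [[-1.6, 0.2, -1.1], [1.4, -0.3, 0.8], -1],
  [[-2.5, 0.3, -1.4], [2.1, -0.45, 1.2], -1],
  [[-3.4, 0.4, -1.8], [2.8, -0.6, 1.6], -1],
  [[-4.3, 0.5, -2.1], [3.4, -0.73, 1.93], -1],
  [[-5.1, 0.5, -2.2], [3.9, -0.84, 2.2], -1],
  [[-5.1, 0.5, -2.2], [3.9, -0.84, 2.2], -1],
  [[-5.1, 0.5, -2.2], [3.9, -0.84, 2.2], -1],
])

```text
t: 9.43
eef_pos: [0.5293, -0.0825, 0.3294]
tool_rot: [-0.001, 0.768, 0.64, -0.001]
contact_force: [-0.4, 0.4, -0.9]
gripper_width: 0.645
```

```bash
python3 - <<'E'
from h import *
print(get_obs()["q"],get_obs()["gripper_width"])
a=np.radians(80)
print(mv([.53,-.08,.33],tool([np.cos(a),np.sin(a)],-90)))
E
```

```text
[-0.89360165  0.46564681  1.26082868  1.90804079 -0.49168424  1.13441863
  1.94637208] 0.645349598023684
(array([ 0.1 ,  0.01, -0.02]), array([-0.014, -0.004, -0.038]))
```

apply_moves([
  [[0, 0, 0], [0, 0, 1], -1],
  [[0, 0, 0], [0, 0, 2], -1],
  [[0, 0, 0], [0, 0, 3], -1],
  [[0, 0, 0], [0, 0, 4], -1],
  [[0, 0, 0], [0, 0, 5], -1],
  [[0, 0, 0], [0, 0, 6], -1],
  [[0, 0, 0], [0, 0, 7], -1],
  [[0, 0, 0], [0, 0, 8], -1],
  [[0, 0, 0], [0, 0, 9], -1],
  [[0, 0, 0], [0, 0, 10], -1],
  [[0, 0, 0], [0, 0, 11], -1],
  [[0, 0, 0], [0, 0, 12], -1],
  [[0, 0, 0], [0, 0, 13], -1],
  [[0, 0, 0], [0, 0, 14], -1],
  [[0, 0, 0], [0, 0, 15], -1],
  [[0, 0, 0], [0, 0, 15.8], -1],
  [[0, 0, 0], [0, 0, 15.8], -1],
  [[0, 0, 0], [0, 0, 15.8], -1],
])

```text
t: 11.68
eef_pos: [0.5296, -0.0808, 0.3306]
tool_rot: [-0.0, 0.777, -0.63, -0.001]
contact_force: [-0.2, -0.5, -0.1]
gripper_width: 0.644
```

```bash
python3 - <<'E'
from ik import *
o=get_obs();print(o["q"],o["gripper_width"])
u=np.array([-.2155,.9765]);s=np.array([.5545,.0612,.038])
Rt=R.from_rotvec([0,0,np.pi])*tool(u,-45);ct=np.array([.0002,-.006,.057])
print(Rt.as_matrix().round(3))
for h in(.135,.034):
    t=s+[0,0,h]-Rt.apply(ct);b=ik(t,Rt,[o["q"]]);print(h,t,mv(t,Rt),b[1],b[2].round(2))
E
```

```text
[-0.94369412  0.62720911  1.44689334  1.90835318 -0.66740635  1.22998262
 -0.62917641] 0.6436721935388562
[[ 0.216 -0.69  -0.69 ]
 [-0.977 -0.152 -0.152]
 [-0.     0.707 -0.707]]
0.135 [0.58967201 0.06916679 0.21754773] (array([-5.36, -3.6 ,  4.53]), array([-4.494,  0.033, -0.045])) (np.float64(0.0002043966582703824), np.float64(5.478133079820046e-05)) [-0.2   0.79 -0.04  1.4   0.03  1.74 -1.6 ]
0.034 [0.58967201 0.06916679 0.11654773] (array([-5.35, -3.6 ,  8.57]), array([-4.494,  0.033, -0.045])) (np.float64(0.00018198342766125817), np.float64(5.194518387676735e-05)) [-0.2   0.91 -0.04  1.43  0.04  1.59 -1.6 ]
```

apply_moves([
  [[-1.5, -0.9, 0], [-0.8, 0, 0], -1],
  [[-3, -1.8, 0.5], [-1.6, 0, 0], -1],
  [[-4.5, -2.6, 1], [-2.4, 0, 0], -1],
  [[-5.36, -3.2, 1.8], [-3.2, 0, 0], -1],
  [[-5.36, -3.6, 2.8], [-4, 0, 0], -1],
  [[-5.36, -3.6, 3.6], [-4.5, 0, 0], -1],
  [[-5.36, -3.6, 3.6], [-4.5, 0, 0], -1],
  [[-5.36, -3.6, 3.6], [-4.5, 0, 0], -1],
])

```text
t: 12.68
eef_pos: [0.5908, 0.0678, 0.2418]
tool_rot: [0.296, 0.717, -0.583, -0.242]
contact_force: [-1.0, -0.4, -0.6]
gripper_width: 0.65
```

```bash
cat > ins.py <<'E'
from h import *
u=np.array([-.2155,.9765]);s=np.array([.5545,.0612,.038])
Rt=R.from_rotvec([0,0,np.pi])*tool(u,-45);ct=np.array([.0002,-.006,.057])
for h in(.135,.09,.07,.05,.034):
    t=s+[0,0,h]-Rt.apply(ct);print(h,mv(t,Rt))
E
python3 ins.py; python3 - <<'E'
from h import *
o=wcam("w6")[0];print(o["q"],o["eef_pos"],o["gripper_width"])
for c in("scene","side"):
    r=read_camera(c);cv2.imwrite(f"pics/{c}6.png",r["color"][:,:,::-1])
s=cv2.imread("pics/scene6.png");d=cv2.imread("pics/side6.png")
cv2.imwrite("pics/c8.png",np.hstack([cv2.resize(s[100:250,280:400],None,fx=3.3,fy=3.3),cv2.resize(d[205:355,250:370],None,fx=3.3,fy=3.3)]))
E
```

```text
0.135 (array([-0.06, -0.66,  0.71]), array([-0.005,  0.054, -0.049]))
0.09 (array([-0.06, -1.93,  1.99]), array([-0.005,  0.054, -0.049]))
0.07 (array([-0.06, -2.5 ,  2.55]), array([-0.005,  0.054, -0.049]))
0.05 (array([-0.06, -3.06,  3.12]), array([-0.005,  0.054, -0.049]))
0.034 (array([-0.06, -3.52,  3.57]), array([-0.005,  0.054, -0.049]))
[-0.77725816  1.06888852  1.10919617  1.42949436 -0.51843846  1.88936528
 -0.93585295] [0.59084321 0.06783183 0.24183056] 0.6504350567603877
```

View pics/w6.png

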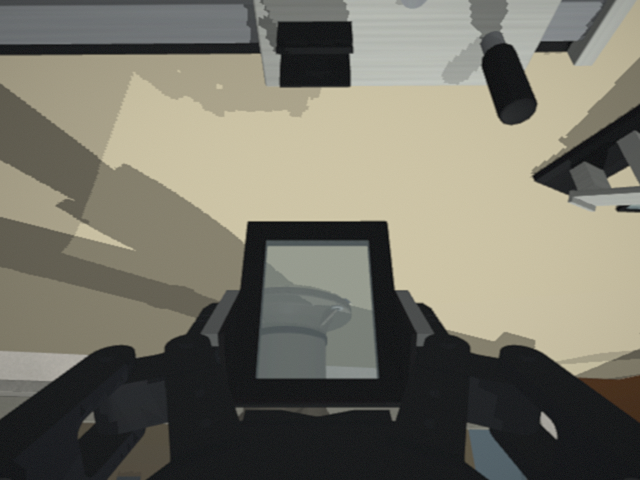

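View pics/c8.png

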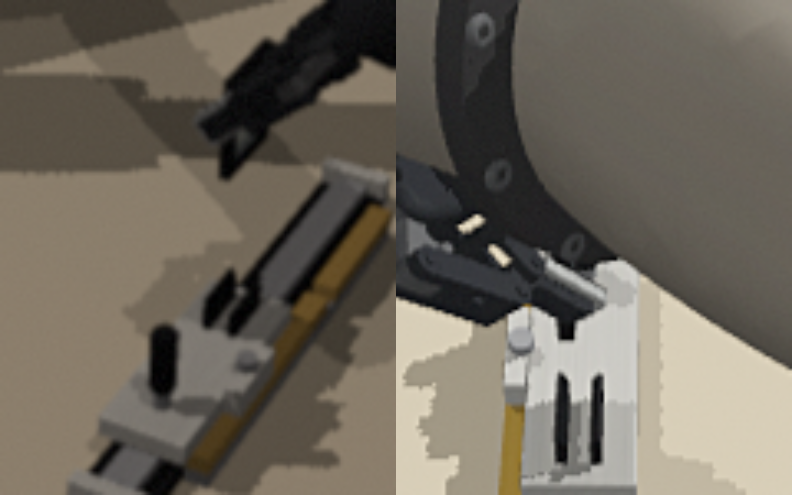

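```bash
python3 - <<'E'
from h import *
s=cv2.imread("pics/w6.png")
cv2.imwrite("pics/w6c.png",cv2.resize(s[0:130,240:400],None,fx=4.8,fy=4.8))
u=np.array([-.2155,.9765,0]);ex=np.array([.9765,.2155,0]);S=np.array([.5545,.0612,.038])
for x in(-.012,-.009,-.006,.006,.009,.012):
    for z in(0,.024):
        print(x,z,wproj("w6",[S+x*ex+y*u+[0,0,z] for y in(-.02,.02)]).round(1).tolist())
print("knob",wproj("w6",[[.576,-.0359,.096],[.576,-.0359,.052]]).round(1))
E
```

```text
-0.012 0 [[348.6, 61.1], [282.0, 61.9]]
-0.012 0.024 [[350.3, 87.8], [280.1, 88.6]]
-0.009 0 [[348.9, 56.5], [281.5, 57.3]]
-0.009 0.024 [[350.6, 83.3], [279.6, 84.1]]
-0.006 0 [[349.2, 51.8], [281.1, 52.6]]
-0.006 0.024 [[351.0, 78.7], [279.1, 79.5]]
0.006 0 [[350.4, 31.9], [279.1, 32.9]]
0.006 0.024 [[352.5, 59.0], [276.9, 59.9]]
0.009 0 [[350.8, 26.7], [278.5, 27.6]]
0.009 0.024 [[352.8, 53.8], [276.3, 54.7]]
0.012 0 [[351.1, 21.3], [278.0, 22.2]]
0.012 0.024 [[353.2, 48.4], [275.7, 49.4]]
knob [[515.3 111.3]
 [494.7  55.6]]
```

View pics/w6c.png

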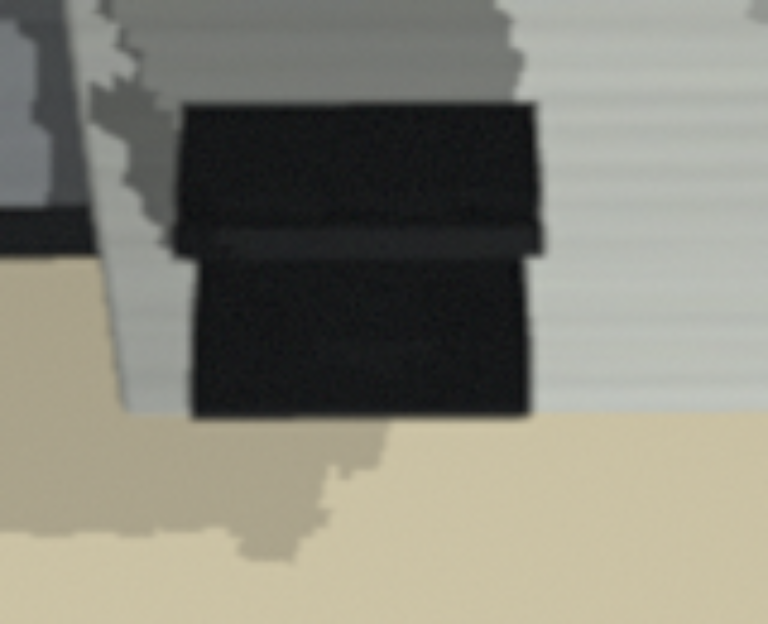

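apply_moves([
  [[-0.06, -0.67, 0.7], [0, 0.05, -0.05], -1],
  [[-0.06, -1.3, 1.3], [0, 0.05, -0.05], -1],
  [[-0.06, -1.95, 1.97], [0, 0.05, -0.05], -1],
  [[-0.06, -1.95, 1.97], [0, 0.05, -0.05], -1],
])

```text
t: 13.32
eef_pos: [0.5889, 0.0698, 0.1684]
tool_rot: [0.3, 0.719, -0.578, -0.242]
contact_force: [-0.4, -0.3, -0.6]
gripper_width: 0.651
```

```bash
sed -i 's/s=np.array(\[.5545,.0612,.038\])/s=np.array([.5551,.0612,.038])/' ins.py; python3 ins.py; python3 - <<'E'
from h import *
o=wcam("w7")[0];print(o["q"],o["eef_pos"],o["gripper_width"])
for c in("scene","side"):
    r=read_camera(c);cv2.imwrite(f"pics/{c}7.png",r["color"][:,:,::-1])
s=cv2.imread("pics/scene7.png");d=cv2.imread("pics/side7.png")
cv2.imwrite("pics/c9.png",np.hstack([cv2.resize(s[130:230,300:400],None,fx=4,fy=4),cv2.resize(d[250:350,250:350],None,fx=4,fy=4)]))
E
```

```text
0.135 (array([ 0.03,  1.36, -1.41]), array([0.037, 0.007, 0.001]))
0.09 (array([ 0.04,  0.08, -0.15]), array([0.037, 0.007, 0.001]))
0.07 (array([ 0.04, -0.49,  0.41]), array([0.037, 0.007, 0.001]))
0.05 (array([ 0.04, -1.06,  0.97]), array([0.037, 0.007, 0.001]))
0.034 (array([ 0.04, -1.51,  1.42]), array([0.037, 0.007, 0.001]))
[-0.7704869   1.14709079  1.0592077   1.45861267 -0.56973281  1.80125149
 -0.9346588 ] [0.58890469 0.06978494 0.16842469] 0.6505640486100618
```

View pics/c9.png

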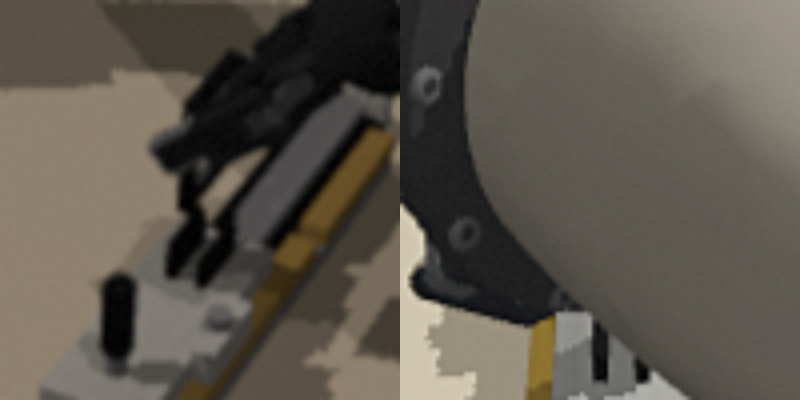

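View pics/w7.png

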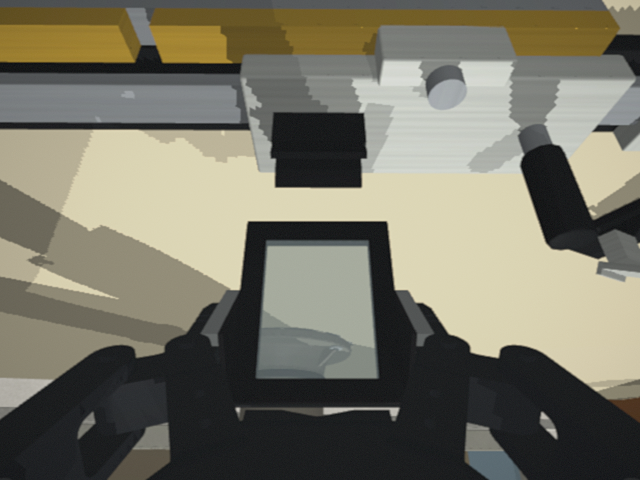

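apply_moves([
  [[0.04, -0.3, 0.2], [0.03, 0, 0], -1],
  [[0.04, -0.6, 0.5], [0.03, 0, 0], -1],
  [[0.04, -0.85, 0.76], [0.03, 0, 0], -1],
  [[0.04, -1.06, 0.97], [0.03, 0, 0], -1],
  [[0.04, -1.2, 1.11], [0.03, 0, 0], -1],
  [[0.04, -1.3, 1.21], [0.03, 0, 0], -1],
  [[0.04, -1.38, 1.3], [0.03, 0, 0], -1],
  [[0.04, -1.38, 1.3], [0.03, 0, 0], -1],
])

```text
t: 14.48
eef_pos: [0.5914, 0.0689, 0.1238]
tool_rot: [0.297, 0.721, -0.579, -0.239]
contact_force: [-0.6, -0.3, -1.1]
gripper_width: 0.646
```

```bash
python3 ins.py; python3 - <<'E'
from h import *
o=wcam("w8")[0];print(o["q"],o["eef_pos"],o["gripper_width"],o["contact_force"])
for c in("scene","side"):
    r=read_camera(c);cv2.imwrite(f"pics/{c}8.png",r["color"][:,:,::-1])
s=cv2.imread("pics/scene8.png");d=cv2.imread("pics/side8.png")
cv2.imwrite("pics/c10.png",np.hstack([cv2.resize(s[130:230,300:400],None,fx=4,fy=4),cv2.resize(d[250:350,250:350],None,fx=4,fy=4)]))
E
```

```text
0.135 (array([-0.02,  2.67, -2.63]), array([-0.017,  0.004,  0.   ]))
0.09 (array([-0.02,  1.4 , -1.35]), array([-0.017,  0.004,  0.   ]))
0.07 (array([-0.02,  0.84, -0.79]), array([-0.017,  0.004,  0.   ]))
0.05 (array([-0.02,  0.28, -0.22]), array([-0.017,  0.004,  0.   ]))
0.034 (array([-0.02, -0.17,  0.23]), array([-0.017,  0.004,  0.   ]))
[-0.75920479  1.19668389  1.03088323  1.46246067 -0.61031485  1.74648469
 -0.93818237] [0.59138509 0.06892901 0.1237728 ] 0.6457186718209408 [-0.6280268  -0.32377998 -1.10612171]
```

View pics/c10.png

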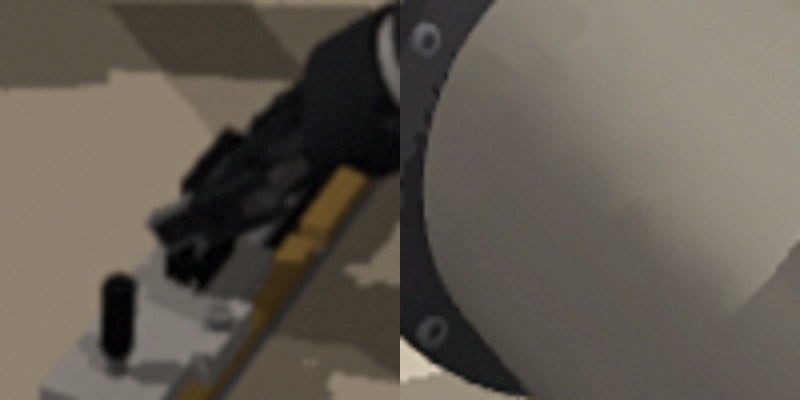

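View pics/w8.png

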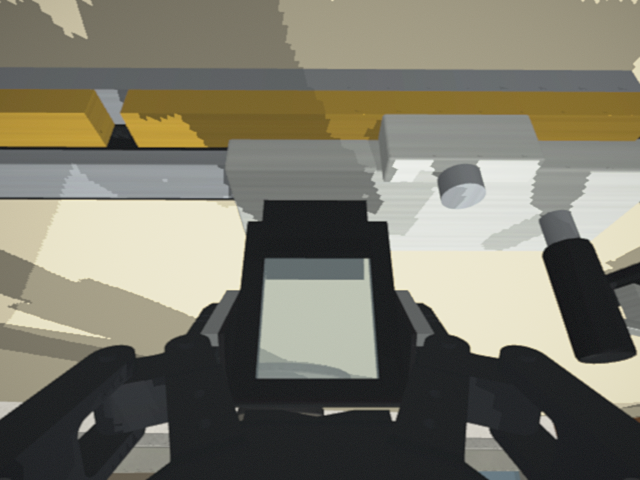

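apply_moves([
  [[0, -0.08, 0.12], [0, 0, 0], -1],
  [[0, -0.14, 0.2], [0, 0, 0], -1],
  [[0, -0.17, 0.23], [0, 0, 0], -1],
  [[0, -0.17, 0.23], [0, 0, 0], -1],
])

```text
t: 15.12
eef_pos: [0.5905, 0.0688, 0.1185]
tool_rot: [0.297, 0.72, -0.579, -0.239]
contact_force: [0.3, 0.8, 8.8]
gripper_width: 0.649
```

```bash
python3 ins.py|tail -1; python3 - <<'E'
from h import *
o=wcam("w9")[0];print(o["contact_force"],o["torque"])
E
```

```text
0.034 (array([-0.02, -0.05,  0.06]), array([-0.014,  0.005, -0.002]))
[0.2809664  0.81734135 8.79022843] [ 0.2022968   0.4956604  -0.16314752]
```

View pics/w9.png

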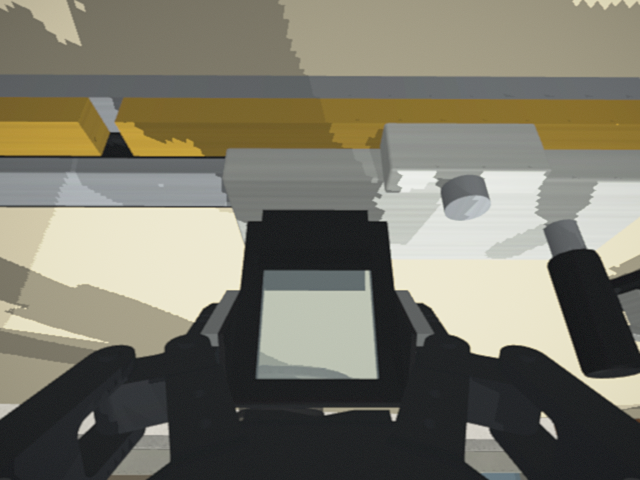

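apply_moves([
  [[0, -0.15, 0.2], [0, 0, 0], -1],
  [[0, -0.15, 0.2], [0, 0, 0], 0.6],
  [[0, -0.15, 0.2], [0, 0, 0], 1],
  [[0, -0.15, 0.2], [0, 0, 0], 1],
  [[0, -0.15, 0.2], [0, 0, 0], 1],
  [[0, -0.15, 0.2], [0, 0, 0], 1],
])

```text
t: 15.92
eef_pos: [0.5894, 0.0685, 0.1104]
tool_rot: [0.297, 0.721, -0.579, -0.239]
contact_force: [-0.0, -0.5, -0.4]
gripper_width: 1.0
```

```bash
python3 - <<'E'
from h import *
o=wcam("w10")[0];print(o["contact_force"],o["gripper_width"],o["eef_pos"])
E
```

```text
[-0.03196795 -0.5102633  -0.36075894] 1.0000146727246524 [0.58943243 0.06845039 0.11039283]
```

View pics/w10.png

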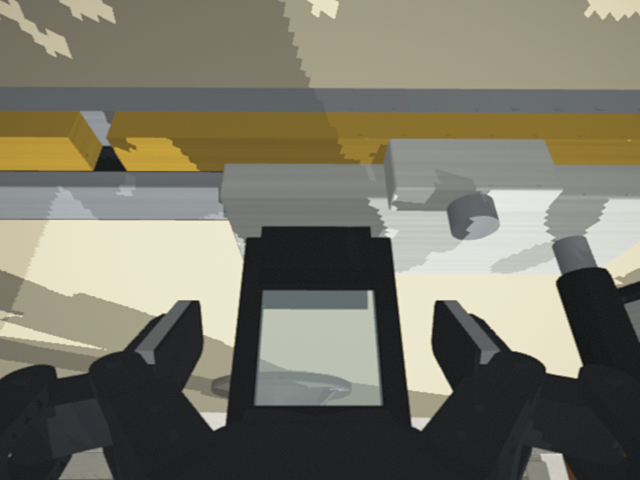

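apply_moves([
  [[0, 0, -0.6], [0, 0, 0], 1],
  [[0, 0, -1.6], [0, 0, 0], 1],
  [[0, 0, -3], [0, 0, 0], 1],
  [[0, 0, -4.5], [0, 0, 0], 1],
  [[0, 0, -4.5], [0, 0, 0], 1],
  [[0, 0, -4.5], [0, 0, 0], 1],
])

```text
t: 16.73
eef_pos: [0.6666, 0.0853, 0.1903]
tool_rot: [0.297, 0.72, -0.579, -0.24]
contact_force: [0.2, -0.3, 0.2]
gripper_width: 1.005
```

```bash
python3 - <<'E'
from h import *
o=wcam("w11")[0];print(o["q"],o["gripper_width"],o["eef_pos"])
for c in("scene","side"):
    r=read_camera(c);cv2.imwrite(f"pics/{c}11.png",r["color"][:,:,::-1])
s=cv2.imread("pics/scene11.png");d=cv2.imread("pics/side11.png")
cv2.imwrite("pics/c11.png",np.hstack([cv2.resize(s[130:230,300:400],None,fx=4,fy=4),cv2.resize(d[250:350,250:350],None,fx=4,fy=4)]))
E
```

```text
[-0.64287018  1.14963989  0.94974949  1.19108435 -0.53909118  1.91584066
 -1.06449493] 1.0046438317528519 [0.66662778 0.08532005 0.19028537]
```

View pics/w11.png

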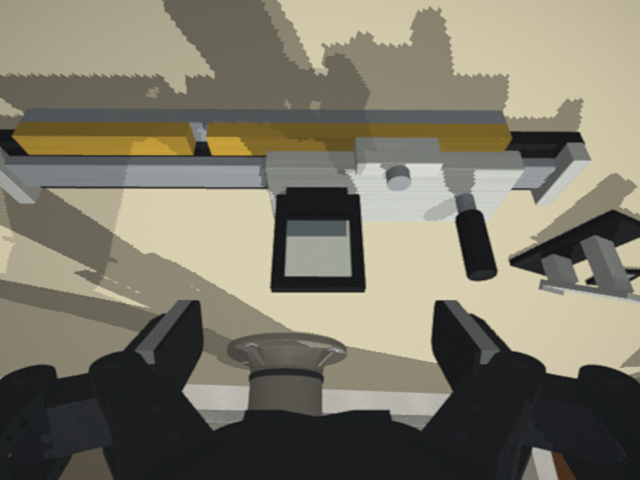

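View pics/c11.png

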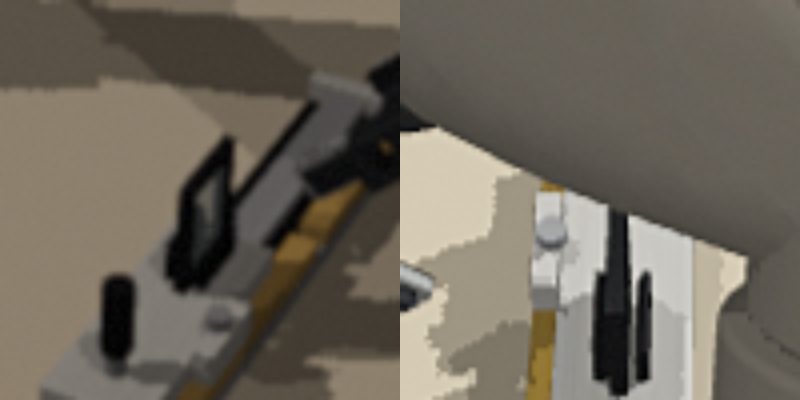

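```bash
python3 - <<'E'
from h import *
a=cv2.imread("pics/w11.png")[95:205,165:305];b=cv2.imread("pics/w9.png")[60:170,40:180]
c=cv2.imread("pics/w11.png")[120:230,340:480]
cv2.imwrite("pics/n1.png",np.vstack([np.hstack([cv2.resize(x,None,fx=2.8,fy=2.8,interpolation=cv2.INTER_LINEAR) for x in(a,b)]),np.hstack([cv2.resize(x,None,fx=2.8,fy=2.8,interpolation=cv2.INTER_LINEAR) for x in(c,c)])]))
d=cv2.imread("pics/side0.png")[360:400,260:310];e=cv2.imread("pics/scene0.png")[170:210,355:405]
cv2.imwrite("pics/n2.png",np.hstack([cv2.resize(x,None,fx=8,fy=8,interpolation=cv2.INTER_LINEAR) for x in(d,e)]))
print("knob pred",wproj("w11",[[.576,-.0359,.096],[.576,-.0359,.052]]).round(1))
print("knob pred scene",proj("scene",[[.576,-.0359,.096],[.576,-.0359,.052]]).round(1))
E
```

```text
knob pred [[479.6 273.8]
 [465.7 213.6]]
knob pred scene [[329.7 200. ]
 [329.  217. ]]
```

View pics/n1.png

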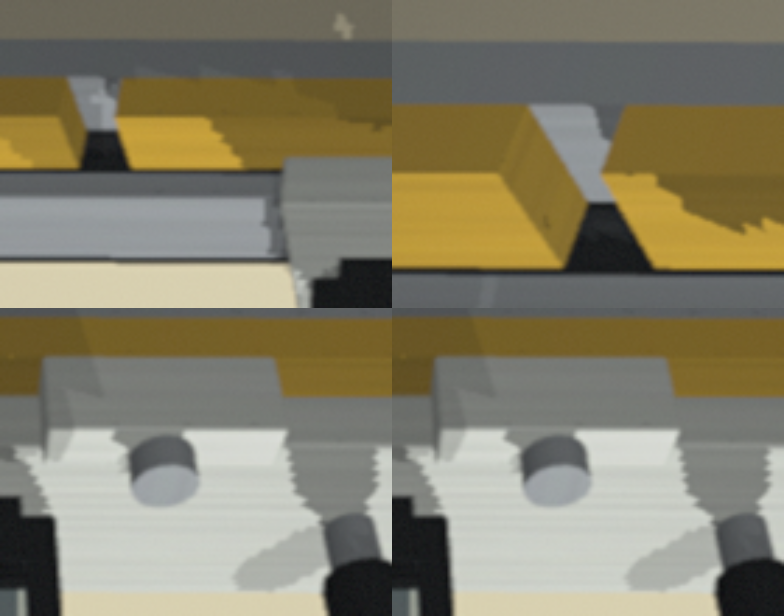

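View pics/n2.png

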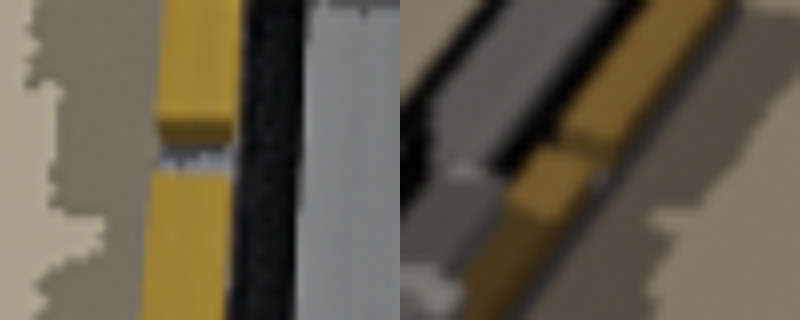

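```bash
python3 - <<'E'
from h import *
def wray(n,c,r):
    d=np.load(f"pics/{n}.npz");C,K_=d["C"],d["K"];v=C[:3,:3]@np.array([(c-K_[0,2])/K_[0,0],-(r-K_[1,2])/K_[1,1],-1]);return C[:3,3],v/np.linalg.norm(v)
def t2(rays):
    A=np.zeros((3,3));b=np.zeros(3)
    for e,d in rays: M=np.eye(3)-np.outer(d,d);A+=M;b+=M@e
    p=np.linalg.solve(A,b);return p,[np.linalg.norm((np.eye(3)-np.outer(d,d))@(p-e))*1000 for e,d in rays]
u=np.array([-.2155,.9765,0]);k=np.array([.576,-.0359,0])
def al(p):d=p-k;return round(d@u,4),round(d@np.array([.9765,.2155,0]),4)
for nm,a,b in(("notchL",(190.4,136.4),(78.6,121.4)),("notchR",(206.8,136.4),(115,121.4)),("plunger",(398.9,183.2),(467,208))):
    p,e=t2([wray("w11",*a),wray("w9",*b)]);print(nm,p.round(4),np.round(e,1),al(p))
# side0: gap mid top
for z in(.02,.025,.03):
  p=onz("side",260+195/8,360+146/8,z);q=onz("side",260+195/8,360+170/8,z);print(z,al(p),al(q))
# filter base edges in w11 & knob
print("filter top pred",wproj("w11",[np.array([.5551,.0612,.106])+s*.028*u+np.array([.9765,.2155,0])*.004 for s in(-1,1)]))
E
```

```text
notchL [0.5887 0.1426 0.0329] [0.1 0.1] (np.float64(0.1715), np.float64(0.0509))
notchR [0.5854 0.1342 0.0277] [0. 0.] (np.float64(0.1641), np.float64(0.0458))
plunger [0.5963 0.02   0.0519] [0.1 0.1] (np.float64(0.0503), np.float64(0.0319))
0.02 (np.float64(0.1706), np.float64(0.034)) (np.float64(0.1758), np.float64(0.0337))
0.025 (np.float64(0.1729), np.float64(0.0335)) (np.float64(0.1781), np.float64(0.0332))
0.03 (np.float64(0.1752), np.float64(0.033)) (np.float64(0.1804), np.float64(0.0327))
filter top pred [[364.02561876 286.09333083]
 [268.24885969 286.13496517]]
```

```bash
cat > kn.py <<'E'
from h import *
u=np.array([-.2155,.9765]);k=np.array([.576,-.0359])
Rt=R.from_rotvec([0,0,np.pi])*tool(u,-90)
if __name__=="__main__":
    for p in([.66,.0,.25],[*k,.24],[*k,.139]): print(p,mv(p,Rt))
E
python3 kn.py
```

```text
[0.66, 0.0, 0.25] (array([ 3.3 ,  2.4 , -1.03]), array([ 4.498e+00,  7.000e-03, -4.000e-03]))
[np.float64(0.576), np.float64(-0.0359), 0.24] (array([3.98, 4.66, 1.79]), array([ 4.498e+00,  7.000e-03, -4.000e-03]))
[np.float64(0.576), np.float64(-0.0359), 0.139] (array([3.98, 1.81, 4.65]), array([ 4.498e+00,  7.000e-03, -4.000e-03]))
```

apply_moves([
  [[0.8, 1, -1], [0.9, 0, 0], 1],
  [[1.8, 1.8, -1.3], [1.9, 0, 0], 1],
  [[2.6, 2.2, -1.1], [2.8, 0, 0], 1],
  [[3.3, 2.4, -1.03], [3.7, 0, 0], 1],
  [[3.6, 3.5, 0.3], [4.5, 0, 0], 1],
  [[3.98, 4.66, 1.79], [4.5, 0, 0], 1],
  [[3.98, 4.66, 1.79], [4.5, 0, 0], 0],
  [[3.98, 4.66, 1.79], [4.5, 0, 0], 0],
  [[3.98, 4.66, 1.79], [4.5, 0, 0], 0],
], force=60)

```text
t: 18.0
eef_pos: [0.578, -0.0354, 0.2406]
tool_rot: [-0.001, 0.78, -0.626, 0.001]
contact_force: [0.7, 0.0, -0.2]
gripper_width: 0.5
```

```bash
python3 kn.py; python3 - <<'E'
from h import *
o=wcam("w12")[0];print(o["q"],o["gripper_width"],o["eef_pos"])
for c in("scene","side"):
    r=read_camera(c);cv2.imwrite(f"pics/{c}12.png",r["color"][:,:,::-1])
s=cv2.imread("pics/scene12.png");d=cv2.imread("pics/side12.png")
cv2.imwrite("pics/c12.png",np.hstack([cv2.resize(s[110:230,290:410],None,fx=3.3,fy=3.3),cv2.resize(d[240:360,240:360],None,fx=3.3,fy=3.3)]))
E
```

```text
[0.66, 0.0, 0.25] (array([-0.67, -3.51, -0.37]), array([-0.017, -0.001,  0.008]))
[np.float64(0.576), np.float64(-0.0359), 0.24] (array([0.  , 0.08, 0.02]), array([-0.017, -0.001,  0.008]))
[np.float64(0.576), np.float64(-0.0359), 0.139] (array([0.  , 0.09, 4.06]), array([-0.017, -0.001,  0.008]))
[-0.82264249  0.65420236  1.12420357  1.90155823 -0.69227535  1.037728
 -0.75009175] 0.5001038092652698 [ 0.57795271 -0.03538354  0.2406059 ]
```

View pics/w12.png

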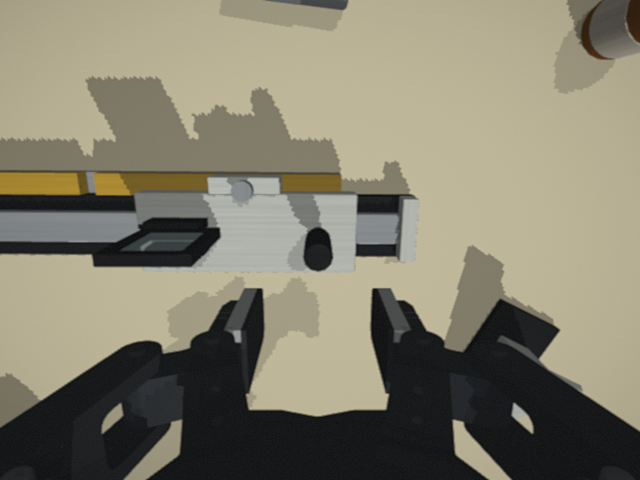

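View pics/c12.png

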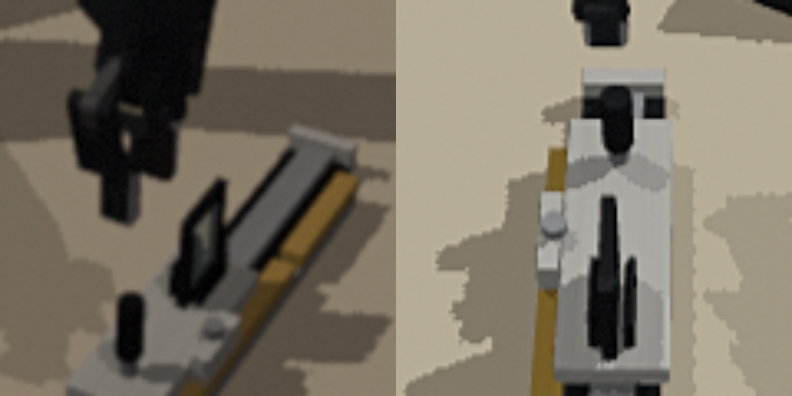

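```bash
python3 - <<'E'
from h import *
s=cv2.imread("pics/w12.png");cv2.imwrite("pics/w12c.png",cv2.resize(s[165:215,70:170],None,fx=8,fy=8,interpolation=cv2.INTER_LINEAR))
cv2.imwrite("pics/w12d.png",cv2.resize(s[165:275,200:360],None,fx=5,fy=5,interpolation=cv2.INTER_LINEAR))
E
```

```text
(no output)
```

View pics/w12c.png

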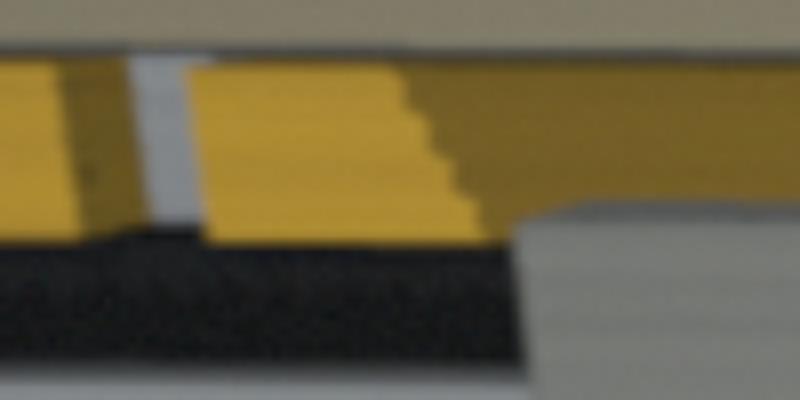

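View pics/w12d.png

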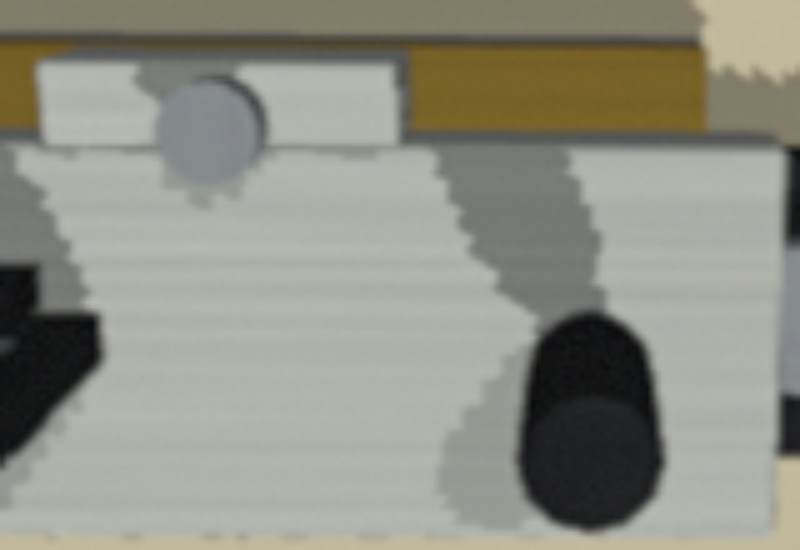

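```bash
python3 - <<'E'
from h import *
u=np.array([-.2155,.9765,0]);k=wonz("w12",318,257,.096);print("knob",k)
for z in(.022,.026,.03,.034):
    a=wonz("w12",94.6,184.4,z);b=wonz("w12",78.75,183.8,z);print(z,(b-a)@u,((a+b)/2-k)@u,((a+b)/2))
for z in(.04,.046,.052):
    p=wonz("w12",243.8,183,z);q=wonz("w12",242,191,z);print(z,(p-k)@u,(q-k)@u)
E
```

```text
knob [ 0.5771385  -0.03667171  0.096     ]
0.022 0.011878968875820232 0.17430931501886354 [0.57297982 0.14091469 0.022     ]
0.026 0.01171545624356023 0.17192425132563005 [0.57394799 0.13868589 0.026     ]
0.03 0.011551943611300334 0.16953918763239653 [0.57491616 0.13645709 0.03      ]
0.034 0.011388430979040381 0.16715412393916307 [0.57588434 0.13422829 0.034     ]
0.04 0.052358926350072096 0.05391303486745797
0.046 0.05122930959954886 0.052749211079408526
0.052 0.050099692849025636 0.05158538729135908
```

apply_moves([
  [[0, 0.04, 1.5], [0, 0, 0], 0],
  [[0, 0.04, 2.8], [0, 0, 0], 0],
  [[0, 0.04, 3.6], [0, 0, 0], 0],
  [[0, 0.04, 4], [0, 0, 0], 0],
  [[0, 0.04, 4], [0, 0, 0], 0],
  [[0, 0.04, 4], [0, 0, 0], -1],
  [[0, 0.04, 4], [0, 0, 0], -1],
  [[0, 0.04, 4], [0, 0, 0], -1],
  [[0, 0.04, 4], [0, 0, 0], -1],
  [[0, 0.04, 4], [0, 0, 0], -1],
], force=60)

```text
t: 19.4
eef_pos: [0.5768, -0.0367, 0.1418]
tool_rot: [-0.002, 0.779, -0.627, 0.001]
contact_force: [-0.8, -1.0, 6.2]
gripper_width: 0.189
```

```bash
python3 - <<'E'
from h import *
o=wcam("w13")[0];print(o["contact_force"],o["gripper_width"],o["eef_pos"])
E
```

```text
[-0.84050609 -1.00679482  6.22888873] 0.18907505732107527 [ 0.57683046 -0.03670366  0.14181567]
```

View pics/w13.png

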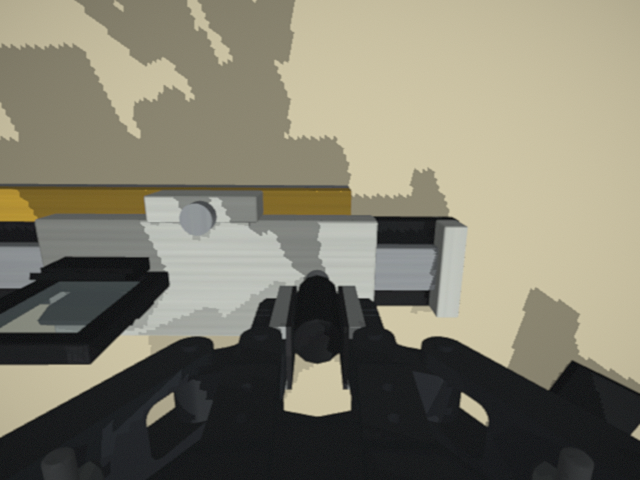

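apply_moves([
  [[-0.1, 0, 0], [0, 0, 0], -1],
  [[-0.25, 0, 0], [0, 0, 0], -1],
  [[-0.45, 0, 0], [0, 0, 0], -1],
  [[-0.7, 0, 0], [0, 0, 0], -1],
  [[-0.95, 0, 0], [0, 0, 0], -1],
  [[-1.2, 0, 0], [0, 0, 0], -1],
  [[-1.45, 0, 0], [0, 0, 0], -1],
  [[-1.7, 0, 0], [0, 0, 0], -1],
  [[-1.95, 0, 0], [0, 0, 0], -1],
  [[-2.2, 0, 0], [0, 0, 0], -1],
  [[-2.45, 0, 0], [0, 0, 0], -1],
  [[-2.7, 0, 0], [0, 0, 0], -1],
  [[-2.95, 0, 0], [0, 0, 0], -1],
  [[-3.2, 0, 0], [0, 0, 0], -1],
  [[-3.4, 0, 0], [0, 0, 0], -1],
  [[-3.6, 0, 0], [0, 0, 0], -1],
  [[-3.75, 0, 0], [0, 0, 0], -1],
  [[-3.85, 0, 0], [0, 0, 0], -1],
  [[-3.9, 0, 0], [0, 0, 0], -1],
  [[-3.9, 0, 0], [0, 0, 0], -1],
])

```text
t: 21.95
eef_pos: [0.5565, 0.0574, 0.1419]
tool_rot: [-0.002, 0.779, -0.627, 0.003]
contact_force: [2.5, -5.0, 4.0]
gripper_width: 0.186
```

```bash
cat > st.py <<'E'
from h import *
import sys
o=wcam(sys.argv[1])[0];u=np.array([-.2155,.9765,0]);ex=np.array([.9765,.2155,0])
d=o["eef_pos"]-np.array([.57683,-.0367,.1418]);f=o["contact_force"]
print("along",d@u,"across",d@ex,"dz",d[2],"F along",f@u,"across",f@ex,"z",f[2],"w",o["gripper_width"],"t",o["t"],np.abs(o["joint_vel"]).max())
E
python3 st.py w14
```

```text
along 0.09630396724701239 across 0.0004561662971485024 dz 5.8530568149084417e-05 F along -5.407644688079777 across 1.3463558670450209 z 3.975089190048204 w 0.18593395962698103 t 21.95 0.0029529684876785016
```

View pics/w14.png

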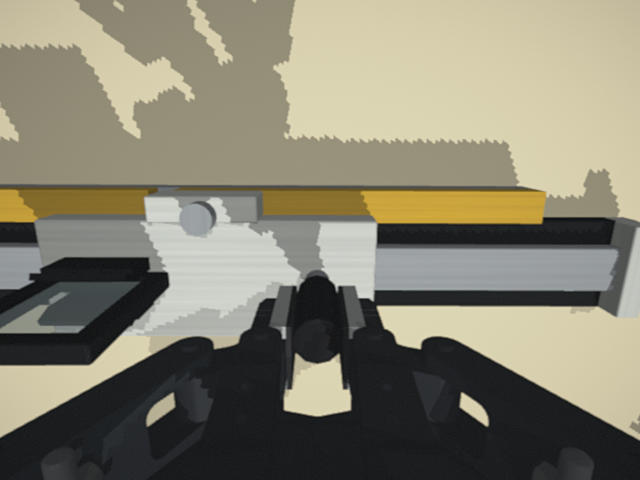

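apply_moves([
  [[-0.1, 0, 0], [0, 0, 0], -1],
  [[-0.2, 0, 0], [0, 0, 0], -1],
  [[-0.3, 0, 0], [0, 0, 0], -1],
  [[-0.4, 0, 0], [0, 0, 0], -1],
  [[-0.5, 0, 0], [0, 0, 0], -1],
  [[-0.6, 0, 0], [0, 0, 0], -1],
  [[-0.7, 0, 0], [0, 0, 0], -1],
  [[-0.7, 0, 0], [0, 0, 0], -1],
])

```text
t: 23.0
eef_pos: [0.5527, 0.0752, 0.1418]
tool_rot: [-0.002, 0.779, -0.627, 0.002]
contact_force: [2.3, -3.6, 4.4]
gripper_width: 0.192
```

```bash
python3 st.py w15
```

```text
along 0.11442975393659409 across 0.0005816316788637476 dz 2.490670226942826e-05 F along -4.044765672405753 across 1.4855563103133498 z 4.429894653267849 w 0.19158057767643227 t 23.0 0.003649796030529119
```

View pics/w15.png

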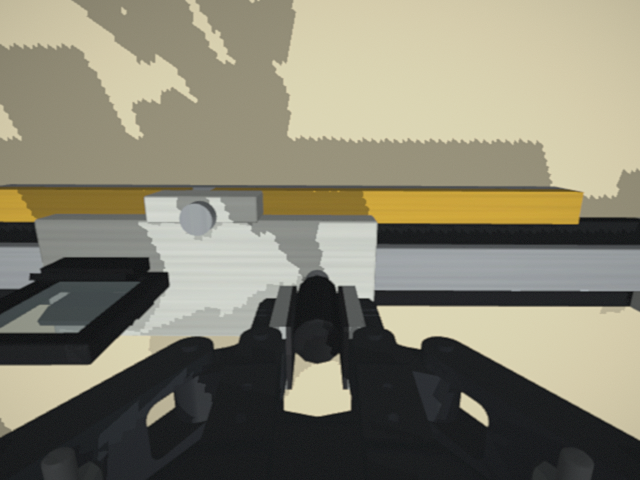

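apply_moves([
  [[-0.04, 0, 0], [0, 0, 0], -1],
  [[-0.08, 0, 0], [0, 0, 0], -1],
])

```text
t: 23.3
eef_pos: [0.5524, 0.0768, 0.1418]
tool_rot: [-0.002, 0.779, -0.627, 0.003]
contact_force: [2.5, -4.0, 5.1]
gripper_width: 0.188
```

```bash
python3 st.py w16
```

```text
along 0.11614106742373824 across 0.0005733586286462078 dz 4.7110503779451696e-05 F along -4.474875632944513 across 1.5437342799638782 z 5.14925317453588 w 0.1880301760714021 t 23.3 0.016530178223016678
```

apply_moves([
  [[-0.04, 0, 0], [0, 0, 0], -1],
  [[-0.04, 0, 0], [0, 0, 0], -1],
])

```text
t: 23.6
eef_pos: [0.552, 0.0789, 0.1418]
tool_rot: [-0.002, 0.779, -0.627, 0.002]
contact_force: [1.0, -1.1, 7.6]
gripper_width: 0.19
```

```bash
python3 st.py w17
```

```text
along 0.11819790152375578 across 0.0006171743068005993 dz 1.672001535812928e-05 F along -1.2642557491198205 across 0.7382230047197004 z 7.6285509226166095 w 0.18996756178515545 t 23.6 0.0022264064879666152
```

apply_moves([
  [[-0.04, 0, 0], [0, 0, 0], -1],
  [[-0.04, 0, 0], [0, 0, 0], -1],
])

```text
t: 23.9
eef_pos: [0.5516, 0.0806, 0.1418]
tool_rot: [-0.003, 0.78, -0.626, 0.001]
contact_force: [-0.1, 1.3, 8.3]
gripper_width: 0.188
```

```bash
python3 st.py w18
```

```text
along 0.11997483962097168 across 0.0006611484080198616 dz 5.635777176909995e-06 F along 1.2548026267818686 across 0.12643126346291297 z 8.314090564451847 w 0.18785687371718826 t 23.9 0.0027256672497440798
```

apply_moves([
  [[-0.04, 0, 0], [0, 0, 0], -1],
  [[-0.04, 0, 0], [0, 0, 0], -1],
])

```text
t: 24.2
eef_pos: [0.5514, 0.0817, 0.1418]
tool_rot: [-0.003, 0.78, -0.626, 0.001]
contact_force: [-0.4, 0.3, 8.6]
gripper_width: 0.192
```

```bash
python3 st.py w19
```

```text
along 0.12112115376344794 across 0.0006757514599132245 dz 1.6151654674917415e-05 F along 0.40244569353948545 across -0.34751553886181835 z 8.610058412187854 w 0.1922204761384908 t 24.2 0.0012755585582542605
```

apply_moves([
  [[-0.04, 0, 0], [0, 0, 0], -1],
  [[-0.04, 0, 0], [0, 0, 0], -1],
])

```text
t: 24.5
eef_pos: [0.5513, 0.082, 0.1418]
tool_rot: [-0.002, 0.779, -0.626, 0.002]
contact_force: [1.2, -0.3, 6.3]
gripper_width: 0.194
```

```bash
python3 st.py w20
```

```text
along 0.12140195531415438 across 0.0006355305798935835 dz -1.5133132244549152e-07 F along -0.5686957671924139 across 1.0836111409154532 z 6.306299195449875 w 0.1941328644272424 t 24.5 0.00199454659405151
```

apply_moves([
  [[-0.04, 0, 0], [0, 0, 0], -1],
  [[-0.04, 0, 0], [0, 0, 0], -1],
])

```text
t: 24.8
eef_pos: [0.5512, 0.0822, 0.1418]
tool_rot: [-0.002, 0.779, -0.627, 0.002]
contact_force: [2.1, -2.9, 5.9]
gripper_width: 0.188
```

```bash
python3 st.py w21
```

```text
along 0.12165384378986514 across 0.0005967454534069139 dz 2.4049785689178593e-05 F along -3.3382132709610377 across 1.4436301255662234 z 5.903419498867699 w 0.18813519789163427 t 24.8 0.0021101357738296436
```

apply_moves([
  [[-0.04, 0, 0], [0, 0, 0], -1],
  [[-0.04, 0, 0], [0, 0, 0], -1],
])

```text
t: 25.1
eef_pos: [0.5511, 0.0824, 0.1418]
tool_rot: [-0.002, 0.779, -0.627, 0.003]
contact_force: [2.5, -4.8, 3.9]
gripper_width: 0.186
```

```bash
python3 st.py w22
```

```text
along 0.12187394164834493 across 0.0005611025273458397 dz 4.48108081387566e-05 F along -5.254465215605592 across 1.445789346827926 z 3.929329060544204 w 0.18639501795830207 t 25.1 0.0011912020667037052
```

apply_moves([
  [[0.06, 0, 0], [0, 0, 0], -1],
  [[0.06, 0, 0], [0, 0, 0], -1],
  [[0.06, 0, 0], [0, 0, 0], -1],
  [[0.06, 0, 0], [0, 0, 0], -1],
])

```text
t: 25.65
eef_pos: [0.5512, 0.0821, 0.1418]
tool_rot: [-0.002, 0.779, -0.627, 0.002]
contact_force: [1.3, -2.9, 6.7]
gripper_width: 0.189
```

```bash
python3 st.py w23; python3 - <<'E'
from h import *
for c in("scene","side"):
    r=read_camera(c);cv2.imwrite(f"pics/{c}23.png",r["color"][:,:,::-1])
s=cv2.imread("pics/scene23.png");d=cv2.imread("pics/side23.png")
cv2.imwrite("pics/c23.png",np.hstack([cv2.resize(s[90:230,290:410],None,fx=3.3,fy=3.3),cv2.resize(d[300:440,240:360],None,fx=3.3,fy=3.3)]))
E
```

```text
along 0.12148738109411322 across 0.0005996646303288925 dz 1.9625765268954654e-05 F along -3.1519373451730184 across 0.6670643987066499 z 6.725464866782812 w 0.18941822467944755 t 25.65 0.0012677275719178817
```

View pics/c23.png

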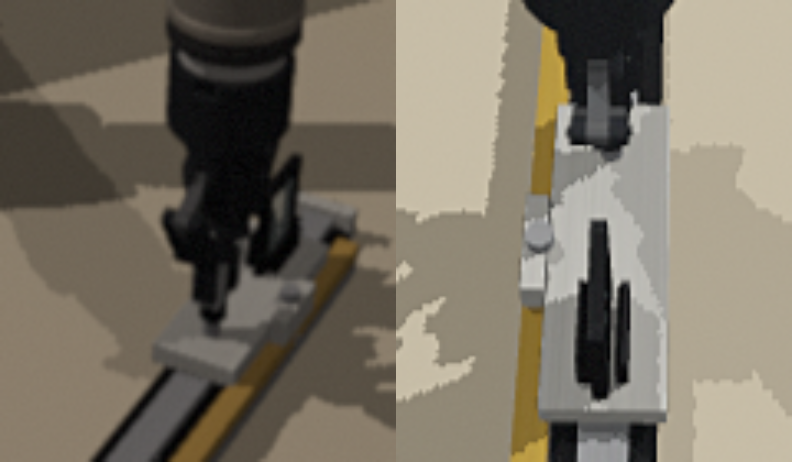

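View pics/w23.png

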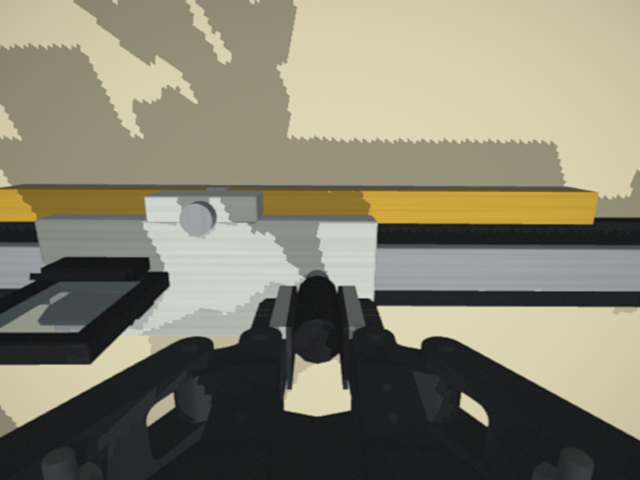

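apply_moves([
  [[0, 0, 0], [0, 0, 0], -1],
  [[0, 0, 0], [0, 0, 0], -1],
  [[0, 0, 0], [0, 0, 0], -1],
  [[0, 0, 0], [0, 0, 0], -1],
])

```text
t: 26.3
eef_pos: [0.5512, 0.0821, 0.1418]
tool_rot: [-0.002, 0.779, -0.627, 0.002]
contact_force: [1.8, -1.7, 6.0]
gripper_width: 0.188
```

```bash
python3 st.py w24; python3 -c "
from station import hand_in;print(hand_in())"
```

```text
along 0.12150996347784118 across 0.0006191986092118709 dz 1.7220957331254283e-05 F along -2.040116323531328 across 1.426758202468746 z 6.011656649319594 w 0.18766127790001016 t 26.3 0.0018615256705820057
the job is handed in; nothing more can be done
None
```

The filter stands upright in the slot and was let go. The carriage sits with its ball in the notch, the gripper still holds the knob, and I handed the job in at t = 26.3 s. `hand_in()` gave no verdict.

**What went wrong on the way:**
- My first try at standing the filter up, with the tool tilted outward, ran out of joint range. I turned the gripper half a turn with the filter in hand and placed it with the tool tilted inward.
- When I opened the fingers, the tool went about 8 mm lower than I meant. I had worked out that move from the measured pose instead of the commanded one. The filter stayed standing.

**Last checks:**
- **Notch:** the knob stopped at 121.5 mm of travel, and the cameras had put the notch at about 121–122 mm. The force along the rail first turned into a pull. After that, pushing the commanded position on 3 mm moved the carriage less than 1 mm, with resistance up to 5 N. I did not push to the full 8–10 N, so as not to leave the notch.
- **Filter:** the last side picture shows it upright and about centred in the slot.
- **Grip:** the arm is at rest, with the fingers closed on the knob at a set grip of 60 N.
- **Bystanders:** no move went near the bottle, the jar or the slide box. I did not measure them again at the end.

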